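# Lever up the till and shim its low side

## Task

The heavy till sits low on the side that faces the jacking stand. Pry that side up with the pry bar over the stand's fulcrum, tuck the bar's handle under the keeper lip and let go so that it stays up, and gently slide the stepped shim under the foot below the rubber stop, square to the till, until its shoulder just presses on that stop. Then free the bar, let the till down softly onto the shim without dropping it, and pull the bar out and leave it lying clear of the till; do not force things, and leave the other things on the counter alone.

Things in the scene. Friction and masses are not known exactly. Their poses are not given: they have to be found in the camera images.
- till (a joint): White till, 400 x 400 mm, 8 to 12.5 kg, casing 100 high on 20 high feet, hinged to the counter along its far side, 400 from its near lower edge. Value: angle (rad) the near side is tipped up; 0 = down on its feet, 0.01 lifts the edge 4 mm. It sinks back when not held. On the shim it reads about 0.016, parked under the keeper 0.02 to 0.03; over 0.055 is too far.
- edge (a point): Middle of the till's lower edge on the near side (towards the stand), 20 mm above the counter when the till is down. Its y axis points level in under the till, square to the edge; x along the edge, z up.
- foot (a point): Centre of the sole of the foot to be shimmed (rubber, 36 x 36 mm, 20 high): 80 mm along +x from edge and 26 in from the edge, its outer side 8 in. Axes as edge.
- bumper (a joint): Adjustable rubber stop on the till's side over that foot: black plate 90 mm wide (x), 4 thick, 30 high, its lower edge 2 above the till's lower edge, springy. It is set differently each time: its outer face stands 4 to 24 mm out from the till's side (edge); how far is not measured, so feel for it. Value: how far the face is pushed in (m), 0 untouched, 5 N per mm; 0.0003 to 0.0018 is a gentle press, more is ramming.
- stand: Jacking stand fixed to the counter: steel plate 80 x 270 x 4 mm, and a wood block with a round steel fulcrum ridge (60 long along x, 12 thick, top 28 above the counter). Origin: on the counter under the middle of the ridge; +y points to the till's edge, 33 to 37 away. The keeper (lip) stands on the plate at y = -235, so about 270 out from the till.
- lip (a point): Keeper lip of the stand: middle of its underside, 62 mm above the counter, at x -25, y -235 of the stand; axes as the stand. The lip is 40 (x) x 30 (y), 8 thick; its post is at its -x end, 12 thick; it is open to +x. Press the handle down on the open side (bar's middle 45 to 50 to +x of this point), lower than the lip, move it to -x under it (to about +7) and let it up against it.
- bar: Pry bar, 340 mm long, 0.45 kg, flat underside: steel toe blade 5 thick, 28 wide, 75 long; steel shank 10 thick, 18 wide; wooden handle 24 thick, 22 wide, 145 long. Origin: on the underside, near the centre of mass, in the handle, 215 from the toe's end, 125 from the tail's end: grip it here. +x points to the toe, z out of the top. Starts flat on the counter.
- toe (a point): Middle of the toe's end of the bar, underside; axes as bar. With it on the counter, 15 to 25 mm in under the till, and the blade on the ridge, the bar slopes about 28 degrees, handle up, its origin about 155 mm along it from the ridge; slide it in along its own slope over the ridge until it meets the counter. Under the keeper the bar is nearly level (about 2 degrees handle up).
- shim: Stepped shim, 0.2 kg: steel tongue 70 mm long, 45 wide, 6 thick, before a grey block 80 long, 30 wide, 34 high. Origin: on the underside, below the shoulder where they meet; +y along the tongue, block to -y. Grip the block across, 50 to 60 behind the shoulder, to keep the gripper off the till. Starts flat. Home: flat on the counter, tongue under the foot's middle, shoulder pressed on the rubber stop.
- jug: Bystander, leave alone: steel milk jug, 65 high. Origin: centre of its underside.
- mug: Bystander, leave alone: small white mug, 60 high. Origin: centre of its underside.
- tin: Bystander, leave alone: aluminium tin, 74 across, 60 high. Origin: centre of its underside.
- roll: Bystander, leave alone: standing paper roll, 56 across, 57 high. Origin: centre of its underside.
- tamper: Bystander, leave alone: steel coffee tamper, 56 across, 57 high. Origin: centre of its underside.
- cup: Bystander, leave alone: white cup, 55 high. Origin: centre of its underside.
Mind the look-alikes: they are no part of the job. Several things have the shape of the shim; the one meant has the colours described above.

How it is judged (in metres and radians):
On the way, in this order (a step that is already met when the one before it is completed fails the run):
1. the pry bar's toe is under the till and the till's near side is levered up by at least 7 mm (0.018 rad) (value of joint till above 0.018 rad and y of toe in the frame of edge above 0.004 m and horizontal distance between toe and stand below 0.1 m), for 0.2 s.
2. the bar, let go of by the fingers, keeps the till up (value of joint till above 0.018 rad and y of toe in the frame of edge above 0.004 m and contact force between the fingers and bar below 0.3 N), for 0.4 s.
3. with the till up, the shim is home under the foot: its shoulder presses on the rubber stop (pushed in over 0.3 mm), middle within 10 mm of the foot's, square within 0.14 rad (value of joint till above 0.018 rad and value of joint bumper above 0.0003 m and y of shim in the frame of foot between -0.052 and -0.026 m and x of shim in the frame of foot between -0.01 and 0.01 m and angle between the y axis of shim and the y axis of foot, either way round below 0.14 rad), for 0.15 s.
At the end, for the whole second after the job is handed in: Till resting on the shim (joint 0.011 to 0.020 rad); shim still and flat (4 mm, 0.06 rad), shoulder 26 to 52 mm out from the foot's middle (foot wholly on the tongue), 10 mm sideways, 0.14 rad square; bar still, its toe at least 8 mm outside the till's edge and below 90 mm (y of shim in the frame of foot between -0.052 and -0.026 m and x of shim in the frame of foot between -0.01 and 0.01 m and angle between the y axis of shim and the y axis of foot, either way round below 0.14 rad and value of joint till between 0.011 and 0.02 rad and height (world z) of shim below 0.004 m and angle between shim's own z axis and vertical below 0.06 rad and y of toe in the frame of edge below -0.008 m and height (world z) of toe below 0.09 m and linear speed of each of bar, shim below 0.02 m/s); the robot touches nothing.
It fails at once if the till is tipped up too far (over 0.055 rad, 22 mm) (value of joint till above 0.055 rad).
It fails at once if the till is dropped: it comes down faster than 0.35 rad/s (140 mm/s at the edge) (velocity of joint till below -0.35 rad/s).
It fails at once if the rubber stop is rammed: pushed in over 1.8 mm (9 N) (value of joint bumper above 0.0018 m).
It fails at once if the bar is forced against the stand with more than 150 N (contact force between bar and stand above 150 N).
It fails at once if a bystander is moved more than 30 mm (distance of any of jug, mug, tin, roll, tamper, cup from where it was at the start of the episode above 0.03 m).
It also fails if it takes over 72 s, if anything falls off the work surface, if the arm or the gripper's body presses on something with over 40 N, if the wrist force passes 120 N, or if a joint passes its speed limit or range.

## Robot

A 7-joint arm with a two-finger parallel gripper is mounted at the origin on the work surface. World frame = base frame: x ahead of the robot, y to its left, z up, the work surface at z = 0. Lengths are in mm, angles in degrees, forces in N, time in s.
With the tool pointing down it reaches from about 400 to 925 mm from the base axis. Payload 4.1 kg.
Tool frame: the origin (TCP) lies midway between the tips of the shut fingers; the grasp point (between the pads) lies 19 mm behind it; z points along the fingers, y is the line along which they close (so a half turn about z gives the same grasp; the last joint's range is limited). The gripper opens to 85 mm and grips with 20 to 120 N. Pads are 22 mm wide; open, the fingers measure 114 mm over their backs; the gripper's body (76 mm by 85 mm) begins 54 mm behind the grasp point. The pads swing forward as they close: fully open they stand 13 mm farther back than shut.
Start: joints at [71.62, 22.827, 2.584, 88.041, -1.071, 69.15, -2.905], TCP at [143.026, -634.107, 198.047] pointing down, gripper open.
Joint ranges: [-161.44, 161.44], [-28.35, 127.94], [-78.24, 83.42], [0, 140.83], [-78.03, 258.03], [13.02, 114.36], [-168.23, 168.23]. Speed limits (degrees/s): [147.25, 147.25, 180, 180, 180, 180, 180].

## Interface

Orientations are given as [roll, pitch, yaw] about the fixed x, y, z axes, in that order (R = Rz(yaw) Ry(pitch) Rx(roll)).
In Python, from plant import env gives the robot as it stands. The module is installed in compiled form; this text tells all that it offers.
- The arm moves only by the shell command python3 -m inch 'ROWS' [FORCE]. ROWS is JSON, a list of rows, each a list of 3 entries, a list of its own where there are three numbers: the turn, a rotation vector about the tool's x, y, z in rad, then the shift along the tool's x, y, z in m, then the opening, from 0 (shut) to 1 (fully open). A call has 1 to 8 rows; each row is the pose to reach, as a shift and turn from the pose commanded when the call began, along the tool's axes at that moment; what a row does not reach only later rows make up. A row lasts 1/8 s, in which the tool goes at most 62.5 mm and 10.7 degrees, less where a joint would pass 70% of its speed; a pose out of reach is approached as far as the arm can. A call with a gripper value outside its range is refused whole. The fingers move at their own pace and stop on an object; FORCE is the grip in N (left out, the last holds). Time passes only in rows, so rows that repeat a pose let the fingers close. It gives the time, the measured TCP pose, the force, the opening and the grip force at its end, in the units of the state.
- env.state(): the state, without advancing time (a new reading comes with each control period).
- env.snapshot(name): name is "side" or "top" or "wrist"; returns a dict with "image" (384x512x3 uint8, red, green, blue), "range_z" (384x512 float32, mm along the optical axis (not along the pixel's ray), 0 where there is no reading), "vfov" (degrees; the focal length in pixels is half the picture's height over the tangent of half this angle, whatever the lens; pixels are square), "cx", "cy" (the principal point, pixels), "extrinsics" (4x4, takes a point from world to camera coordinates). Camera axes: x right, y down, z forward; pixel columns grow to the right and rows downward; lengths in mm; the calibration is good to about 2 mm. The wrist camera is an equidistant fisheye: a pixel r from the principal point sees the ray r / f radians off the axis. A picture is of the moment at which its call begins.
- env.hand_in(): hands the job in; it is judged then, once.
Trained networks look in the newest picture that a camera, given by its name, has taken for a name from the list of things; names that differ only in an ending like _2 or _b are one class to them, and where a whole thing is asked for, a point or a joint stands for the part that bears it (a point fixed in the world has none). Each returns a list of dicts, best first, with "conf" (0 to 1); they miss things now and then, are a little off and sometimes report something else, mostly with a low value. They report only what shows in the picture. A call takes as long as a camera call. They do not tell look-alikes from the thing itself.
- env.silhouettes(query, camera): "mask" (384x512 bool, what is visible of it) and "rect" ([centre column, centre row, width, height] in pixels, round what is visible of it).
The state is a dict: "time_s": time; "joint_pos": joint angles; "dq": joint speeds; "tau": joint torques, N m; "tcp_pos": TCP position; "orientation": TCP orientation; "force": force on the tool from outside, world axes, zero at the start; "torque": the same for the moment, N m; "grip_width": opening from 0.0 (shut) to 1.0 (fully open); "finger_force": force on a finger pad.
Only numpy, scipy, OpenCV 4.12 (cv2) and the standard library are available. Lean on these libraries where they do the work, as an engineer would, in place of code of your own. Each camera call takes 0.05 s, during which the arm holds its last target. There are 200 camera calls.

## Working session

There is one attempt and no reset: what is moved stays moved. The work goes in short steps, Python scripts to look and compute and a shell command to move; the robot and the scene stay as the last step left them, time stands still between calls to the robot, and variables do not carry over. Pictures are saved under pics/ and viewed, at most 12 in all, crops included, and the job is handed in when it is done.

```bash
mkdir -p pics
python3 - <<'E'
from plant import env
import cv2
print(env.state())
for n in("top","side"):
    s=env.snapshot(n); cv2.imwrite(f"pics/{n}0.png",cv2.resize(s["image"][:,:,::-1],(800,600)))
    print(n,s["vfov"],s["cx"],s["cy"],s["extrinsics"].round(3).tolist())
E
```

```text
{'time_s': 0.0, 'joint_pos': array([71.62057365, 22.87339549,  2.58079169, 88.11364493, -1.07058272,
       69.15013625, -2.90527003]), 'dq': array([ 0.10096577,  0.05816734,  0.00261364, -0.03586728,  0.12226868,
        0.05811772, -0.099625  ]), 'tau': array([ 1.29912801e-04, -4.75118959e+01,  1.36515923e+00, -2.54217517e+01,
        1.18465428e-02,  9.65814397e-03,  6.20141762e-06]), 'tcp_pos': array([ 142.83185977, -633.39869877,  196.95119159]), 'orientation': array([-1.79887306e+02,  8.86308749e-03,  1.27130115e+01]), 'force': array([-0.19974813, -0.88131949,  0.52126687]), 'torque': array([0.0049342 , 0.02442055, 0.0316014 ]), 'finger_force': 0.0, 'grip_width': 1.0003364658254512}
top 44.321157908815536 258.22965344561743 193.75259053772032 [[0.019, -1.0, 0.007, 3.447], [-0.989, -0.02, -0.146, 545.331], [0.146, -0.004, -0.989, 1718.467], [0.0, 0.0, 0.0, 1.0]]
side 46.749117899162 254.12395737870932 194.57177614412598 [[0.676, 0.737, 0.0, -352.255], [0.535, -0.49, -0.688, -237.591], [-0.507, 0.465, -0.725, 1888.109], [0.0, 0.0, 0.0, 1.0]]
```

View pics/top0.png

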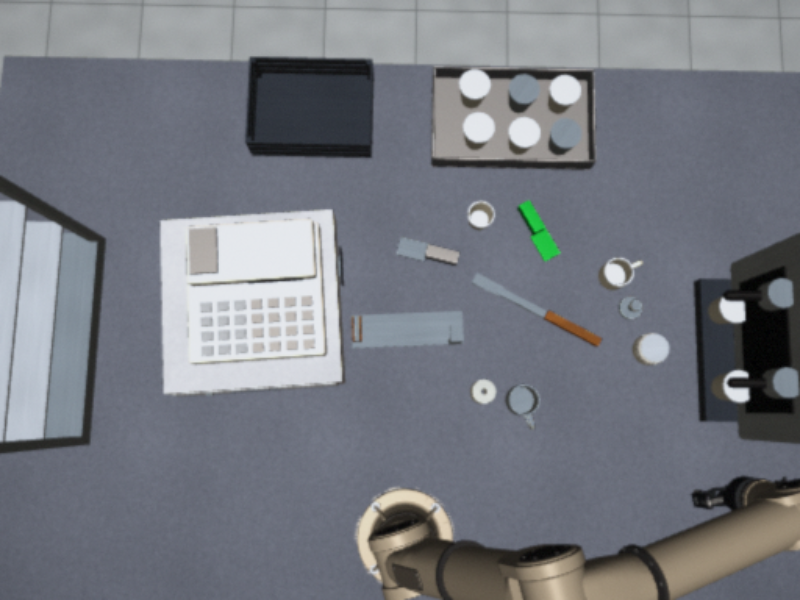

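View pics/side0.png

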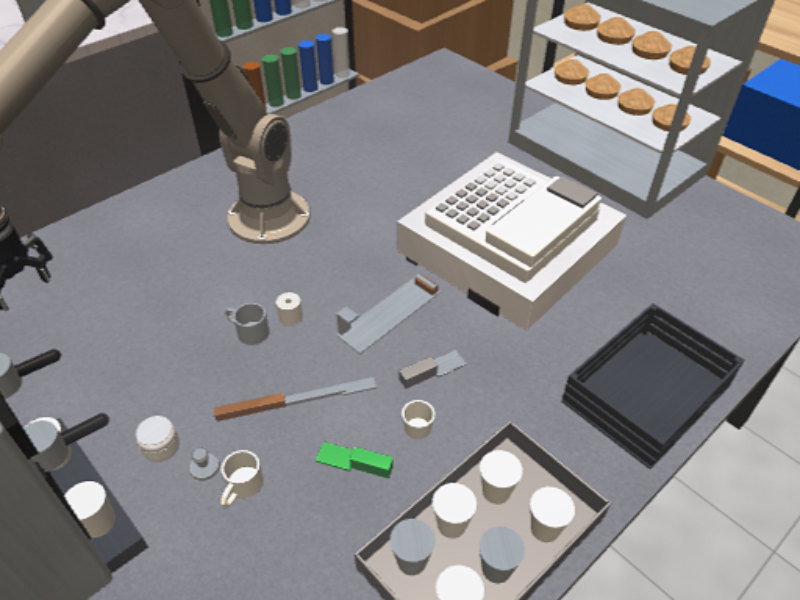

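The top picture shows the till at (250,300) with its near side at column 340, the stand at (408,330) with the keeper on the right at (455,333), and the bar from toe (478,280) to tail (600,343). There are two shim-shaped things: the grey one with a steel tongue at (428,251) and a green one at (540,230). The grey block with steel tongue fits the description. I'll measure next and confirm in a crop.

```bash
cat > h.py <<'E'
import numpy as np, cv2
from plant import env
from scipy.spatial.transform import Rotation as R
def snap(n):
    s=env.snapshot(n); s["f"]=192/np.tan(np.radians(s["vfov"]/2)); s["fish"]=n=="wrist"; return s
def rays(s,uv):
    uv=np.atleast_2d(uv).astype(float); d=(uv-[s["cx"],s["cy"]])/s["f"]
    if s["fish"]:
        r=np.linalg.norm(d,axis=1)+1e-9; d=d*(np.tan(r)/r)[:,None]
    return np.c_[d,np.ones(len(d))]
def world(s,uv,z=None):
    """by plane height z (mm), or by depth"""
    E=s["extrinsics"]; Rm,t=E[:3,:3],E[:3,3]; c=-Rm.T@t; d=rays(s,uv)
    if z is None:
        u=np.atleast_2d(uv).round().astype(int); return c+(d*s["range_z"][u[:,1],u[:,0]][:,None])@Rm
    w=d@Rm; return c+w*((z-c[2])/w[:,2])[:,None]
def cloud(s,mask):
    v,u=np.nonzero(mask&(s["range_z"]>0)); return world(s,np.c_[u,v]),np.c_[u,v]
def pix(s,P):
    E=s["extrinsics"]; q=np.atleast_2d(P)@E[:3,:3].T+E[:3,3]; d=q[:,:2]/q[:,2:]
    if s["fish"]:
        r=np.linalg.norm(d,axis=1)[:,None]+1e-9; d=d/r*np.arctan2(np.linalg.norm(q[:,:2],axis=1),q[:,2])[:,None]
    return d*s["f"]+[s["cx"],s["cy"]]
def rel(target,rot=None):
    """rows entries (rotvec rad, shift m) from measured pose to world target mm / Rotation"""
    st=env.state(); R0=R.from_euler("xyz",st["orientation"],degrees=True)
    rv=(R0.inv()*(rot if rot is not None else R0)).as_rotvec()
    return rv.round(3).tolist(),(R0.inv().apply(np.array(target)-st["tcp_pos"])/1000).round(4).tolist()
E
python3 - <<'E'
from h import *
for n in("top","side"):
    s=snap(n)
    for q in("bar","shim","stand","till","bumper","jug","mug","tin","roll","tamper","cup"):
        for o in env.silhouettes(q,n)[:3]:
            if o["conf"]<.3: continue
            P,uv=cloud(s,o["mask"])
            r=cv2.minAreaRect(P[:,:2].astype(np.float32))
            print(n,q,round(o["conf"],2),"px",np.round(o["rect"][:2]),"xy",np.round(r[0]),"size",np.round(r[1]),"ang",round(r[2],1),"z",np.percentile(P[:,2],[5,50,95]).round())
    if n=="top":
        c=s["image"][120:260,200:400,::-1]; cv2.imwrite("pics/crop1.png",cv2.resize(c,(800,560),interpolation=cv2.INTER_CUBIC))
E
```

```text
top bar 0.65 px [343. 199.] xy [ 544. -310.] size [341.  33.] ang 63.3 z [-1. 11. 28.]
top shim 0.91 px [346. 147.] xy [ 739. -314.] size [147.  46.] ang 28.1 z [-1. 12. 37.]
top shim 0.62 px [273. 163.] xy [681. -43.] size [146.  42.] ang 78.7 z [-0. 13. 39.]
top stand 0.95 px [259. 210.] xy [489.   4.] size [ 82. 269.] ang 2.3 z [-4.  4. 67.]
top stand 0.49 px [342. 197.] xy [ 543. -308.] size [336.  33.] ang 62.8 z [ 0. 12. 28.]
top stand 0.3 px [163. 194.] xy [550. 382.] size [445. 451.] ang 5.7 z [112. 163. 205.]
top till 0.42 px [333. 259.] xy [ 313. -265.] size [69. 88.] ang 76.4 z [-1.  9. 65.]
top jug 0.8 px [334. 260.] xy [ 305. -272.] size [ 81. 104.] ang 85.2 z [-3. 10. 65.]
top mug 0.61 px [396. 174.] xy [ 628. -506.] size [90. 69.] ang 81.2 z [-1. 21. 60.]
top tin 0.87 px [419. 223.] xy [ 444. -583.] size [90. 70.] ang 63.5 z [14. 57. 64.]
top roll 0.64 px [308. 251.] xy [ 341. -182.] size [52. 67.] ang 4.7 z [-3. 55. 63.]
top tamper 0.5 px [403. 196.] xy [ 548. -534.] size [49. 48.] ang 29.4 z [ 8. 16. 57.]
top cup 0.53 px [310. 136.] xy [ 765. -169.] size [63. 61.] an
[... 378 characters left out ...]
till 0.89 px [328. 155.] xy [482. 448.] size [508. 600.] ang 4.4 z [ 42. 138. 204.]
side jug 0.84 px [157. 204.] xy [ 300. -265.] size [ 70. 126.] ang 80.2 z [ 7. 40. 66.]
side mug 0.73 px [157. 304.] xy [ 629. -500.] size [ 73. 108.] ang 63.1 z [ 4. 33. 61.]
side tin 0.77 px [102. 282.] xy [ 445. -585.] size [95. 76.] ang 49.9 z [10. 56. 64.]
side roll 0.73 px [186. 198.] xy [ 318. -166.] size [ 55. 118.] ang 68.6 z [ 3. 48. 60.]
side roll 0.57 px [158. 206.] xy [ 300. -274.] size [127.  78.] ang 16.6 z [ 2. 37. 66.]
side tamper 0.62 px [132. 295.] xy [ 551. -542.] size [62. 54.] ang 45.5 z [ 1. 16. 57.]
side cup 0.72 px [271. 269.] xy [ 765. -151.] size [ 62. 100.] ang 13.0 z [ 6. 34. 56.]
```

View pics/crop1.png

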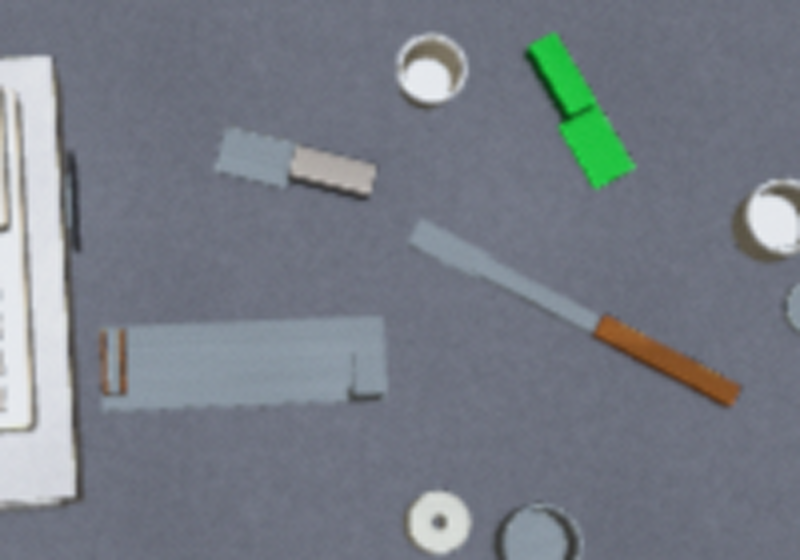

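The crop shows the wanted shim: steel tongue and grey block with the shoulder at crop (292,165), tongue pointing to the till. The green look-alike at (580,110) is rejected. The bar's toe is at (418,232) and its tail at (733,392).

Run:
```python
from h import *
s=snap("top")
f=lambda c:(200+c[0]/4-.375,120+c[1]/4-.375)
for nm,c,z in [("toe",(418,232),5),("tail",(733,392),24),("shoulder",(291,164),34),("blockend",(373,180),34),("tongueend",(224,148),6),
  ("ridge+x",(114,330),28),("ridge-x",(114,395),28),("lip+x,+y",(353,352),70),("plateNE",(384,317),4),("plateSE",(386,390),4),("plateNW",(103,326),4),("plateSW",(103,410),4),("tilltopN",(53,57),120),("tilltopS",(76,497),120),("bumperN",(74,155),50),("bumperS",(78,248),50)]:
    print(nm,world(s,f(c),z)[0].round(1))
# till top near edge: points z 115..125
v,u=np.mgrid[100:300,60:260]; uv=np.c_[u.ravel(),v.ravel()]
P=world(s,uv); 
m=(abs(P[:,2]-120)<4)&(s["range_z"][uv[:,1],uv[:,0]]>0); Q=P[m]; r=cv2.minAreaRect(Q[:,:2].astype(np.float32)); print(r, cv2.boxPoints(r))
# row-wise near edge fit
E=[Q[(abs(Q[:,0]-x)<4)][:,:2][np.argmin(Q[(abs(Q[:,0]-x)<4)][:,1])] for x in range(400,740,8) if (abs(Q[:,0]-x)<4).sum()>5]
E=np.array(E); k=np.polyfit(E[:,0],E[:,1],1); print("edge y=",k,np.degrees(np.arctan(k[0])),(np.polyval(k,E[:,0])-E[:,1]).std())
```

```text
toe [ 616.3 -160.6    5. ]
tail [ 466.5 -454.3   24. ]
shoulder [673.8 -37.1  34. ]
blockend [ 660.  -114.8   34. ]
tongueend [694.4  26.7   6. ]
ridge+x [513.  126.1  28. ]
ridge-x [452.  124.4  28. ]
lip+x,+y [491.7 -95.   70. ]
plateNE [ 533.7 -128.7    4. ]
plateSE [ 464.  -131.1    4. ]
plateNW [519.7 138.1   4. ]
plateSW [439.9 135.8   4. ]
tilltopN [749.4 182.9 120. ]
tilltopS [353.2 149.7 120. ]
bumperN [674.7 166.9  50. ]
bumperS [586.4 160.5  50. ]
((535.0821533203125, 365.23052978515625), (401.3624572753906, 399.98199462890625), 4.957173824310303) [[317.87012 547.13245]
 [352.43298 148.64648]
 [752.2942  183.32861]
 [717.7313  581.8146 ]]
edge y= [8.93520562e-02 1.18610888e+02] 5.105936280538838 1.3991288322500322
```

Run:
```python
from h import *
print(rel([521,-348,190],R.from_euler("xyz",[180,0,63],degrees=True)))
```

```text
([0.0, 0.0, -0.878], [0.4317, -0.1959, 0.008])
```

```bash
python3 -m inch '[[[0,0,-0.11],[0.054,-0.025,0.001],1],[[0,0,-0.22],[0.108,-0.049,0.002],1],[[0,0,-0.33],[0.162,-0.073,0.003],1],[[0,0,-0.44],[0.216,-0.098,0.004],1],[[0,0,-0.55],[0.27,-0.122,0.005],1],[[0,0,-0.66],[0.324,-0.147,0.006],1],[[0,0,-0.77],[0.378,-0.171,0.007],1],[[0,0,-0.878],[0.432,-0.196,0.008],1]]'
python3 -m inch '[[[0,0,0],[0,0,0],1],[[0,0,0],[0,0,0],1]]'
python3 - <<'E'
from h import *
s=snap("wrist"); cv2.imwrite("pics/w1.png",cv2.resize(s["image"][:,:,::-1],(800,600)))
for o in env.silhouettes("bar","wrist")[:2]:
    P,uv=cloud(s,o["mask"]); r=cv2.minAreaRect(P[:,:2].astype(np.float32)); print(o["conf"],r,np.percentile(P[:,2],[5,50,95]))
    m=P[:,2]>17; r=cv2.minAreaRect(P[m][:,:2].astype(np.float32)); print("handle",r,cv2.boxPoints(r).round().tolist())
print(env.state()["tcp_pos"],env.state()["orientation"])
E
```

```text
time_s: 2.35
tcp_pos: [522.7, -346.9, 190.3]
orientation: [180.0, 0.0, 63.2]
force: [0.8, -0.2, 0.4]
grip_width: 1.002
finger_force: 0.0
time_s: 2.6
tcp_pos: [520.9, -348.3, 189.9]
orientation: [-180.0, 0.1, 63.0]
force: [-1.4, -0.2, -0.2]
grip_width: 1.001
finger_force: 0.0
0.97 ((539.5963134765625, -313.5370788574219), (329.9200744628906, 28.855731964111328), 62.86529541015625) [ 2.93631567  9.54937813 23.85136715]
handle ((497.5722961425781, -395.83282470703125), (145.1526641845703, 21.755680084228516), 62.4864501953125) [[454.0, -455.0], [474.0, -465.0], [541.0, -336.0], [521.0, -326.0]]
[ 519.85663677 -349.62383089  189.95339062] [-1.79980184e+02  7.55475349e-02  6.28380581e+01]
```

View pics/w1.png

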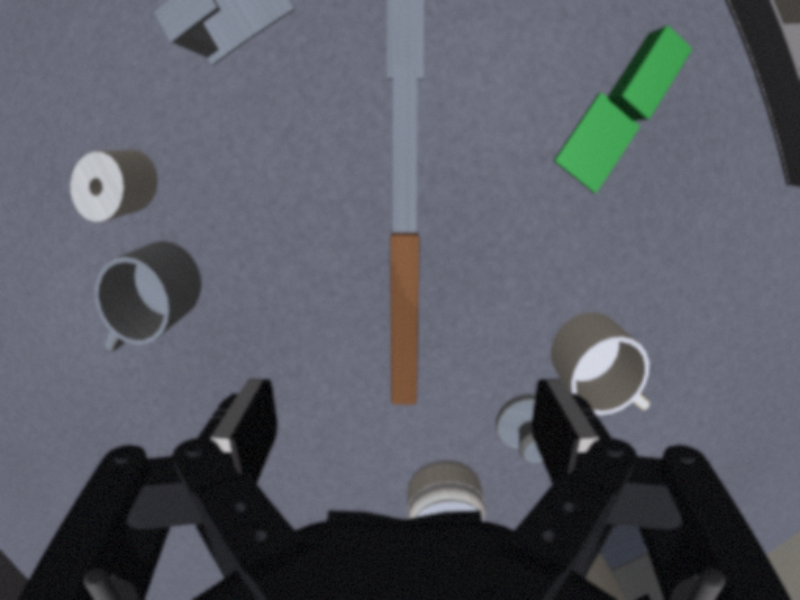

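The wrist picture shows the bar's handle from (404,233) to (403,403), centred between the open fingers. Before gripping, one look over the stand.

Run:
```python
from h import *
print(rel([520,-40,330],R.from_euler("xyz",[180,0,93],degrees=True)))
```

```text
([-0.001, 0.001, -0.526], [0.2754, -0.1413, -0.1404])
```

```bash
python3 -m inch '[[[0,0,-0.1],[0.047,-0.024,-0.023],1],[[0,0,-0.2],[0.094,-0.047,-0.047],1],[[0,0,-0.3],[0.14,-0.071,-0.07],1],[[0,0,-0.4],[0.185,-0.094,-0.093],1],[[0,0,-0.5],[0.23,-0.118,-0.117],1],[[0,0,-0.526],[0.275,-0.141,-0.14],1],[[0,0,-0.526],[0.275,-0.141,-0.14],1],[[0,0,-0.526],[0.275,-0.141,-0.14],1]]'
python3 - <<'E'
from h import *
s=snap("wrist"); cv2.imwrite("pics/w2.png",cv2.resize(s["image"][:,:,::-1],(800,600)))
np.savez("w2.npz",**s)
for q in("stand","shim","bumper","till"):
  for o in env.silhouettes(q,"wrist")[:2]:
    P,uv=cloud(s,o["mask"]); r=cv2.minAreaRect(P[:,:2].astype(np.float32)); print(q,o["conf"],r,np.percentile(P[:,2],[5,50,95]))
    if q=="stand":
        for a,b,n in((23,32,"ridge"),(66,75,"liptop"),(1,8,"plate")):
            m=(P[:,2]>a)&(P[:,2]<b); r=cv2.minAreaRect(P[m][:,:2].astype(np.float32)); print(n,r,cv2.boxPoints(r).round().tolist())
print(env.state()["tcp_pos"],env.state()["orientation"])
E
```

```text
time_s: 3.7
tcp_pos: [520.0, -40.8, 329.9]
orientation: [-180.0, 0.1, 93.0]
force: [-0.9, -0.7, 0.6]
grip_width: 0.998
finger_force: 0.0
stand 0.91 ((487.2723388671875, 0.428863525390625), (81.85528564453125, 271.5391540527344), 3.524402141571045) [ 1.59653362  3.22767729 67.99626286]
ridge ((485.0747375488281, 14.853675842285156), (239.14955139160156, 60.85200500488281), 89.82137298583984) [[454.0, -105.0], [515.0, -105.0], [516.0, 134.0], [455.0, 135.0]]
liptop ((474.2840270996094, -109.83134460449219), (39.62369155883789, 28.01987648010254), 2.470968008041382) [[454.0, -97.0], [455.0, -125.0], [495.0, -123.0], [493.0, -95.0]]
plate ((487.4767150878906, 0.31915283203125), (80.11587524414062, 271.3360900878906), 3.1662778854370117) [[440.0, 134.0], [455.0, -137.0], [535.0, -133.0], [520.0, 138.0]]
shim 0.79 ((640.913818359375, -210.29522705078125), (152.6478271484375, 350.54248046875), 43.171627044677734) [ 2.80122447  5.05962517 31.95112236]
shim 0.56 ((680.0186157226562, -49.248931884765625), (160.48611450195312, 50.99236297607422), 78.87753295898438) [ 2.10014597  5.9751588  33.53470151]
bumper 0.21 ((771.6055908203125, -188.00283813476562), (64.4617691040039, 105.32051086425781), 19.6142520904541) [ 2.99030059 31.2143569  53.71109727]
till 0.58 ((589.8038330078125, 183.9922332763672), (479.8852233886719, 63.045433044433594), 8.797019004821777) [ 33.60385873 103.68692723 119.80063268]
[520.08754955 -40.35868849 329.28473145] [-1.79925202e+02 -2.26093212e-03  9.29930938e+01]
```

View pics/w2.png

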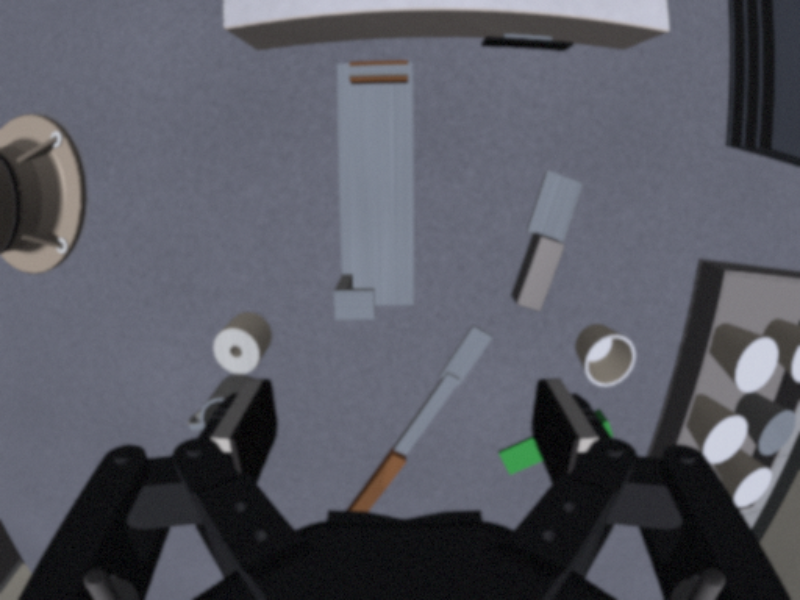

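The wrist view shows the stand plate (340–412, 62–305), with the ridge at (379,71) and the keeper lip at (354,303). The shim's shoulder is at (547,238) and the bumper plate at (528,43). Stand yaw is about 3° with origin (483,126) and lip (473,-110), which agrees with the given geometry. Now back to grip the bar.

Run:
```python
from h import *
r=R.from_euler("xyz",[180,0,62.7],degrees=True)
print(rel([521.7,-349.2,100],r)); print(rel([521.7,-349.2,3],r))
```

```text
([-0.001, 0.0, 0.529], [-0.3085, -0.0142, 0.2293])
([-0.001, 0.0, 0.529], [-0.3085, -0.0141, 0.3263])
```

```bash
python3 -m inch '[[[0,0,0.09],[-0.051,-0.002,0.038],1],[[0,0,0.18],[-0.102,-0.005,0.076],1],[[0,0,0.27],[-0.154,-0.007,0.115],1],[[0,0,0.36],[-0.205,-0.009,0.153],1],[[0,0,0.45],[-0.257,-0.012,0.191],1],[[0,0,0.529],[-0.3085,-0.014,0.229],1],[[0,0,0.529],[-0.3085,-0.014,0.27],1],[[0,0,0.529],[-0.3085,-0.014,0.30],1]]'
python3 -m inch '[[[0,0,0],[0,0,0.026],1],[[0,0,0],[0,0,0.026],1],[[0,0,0],[0,0,0.026],0],[[0,0,0],[0,0,0.026],0],[[0,0,0],[0,0,0.026],0],[[0,0,0],[0,0,0.026],0],[[0,0,0],[0,0,0.026],0]]' 80
```

```text
time_s: 4.95
tcp_pos: [520.9, -349.4, 26.8]
orientation: [-179.8, 0.0, 62.6]
force: [0.3, 0.1, 0.8]
grip_width: 1.002
finger_force: 0.0
time_s: 5.82
tcp_pos: [523.5, -347.7, 4.2]
orientation: [180.0, 0.0, 62.8]
force: [0.3, -0.4, -0.6]
grip_width: 0.003
finger_force: 0.0
```

Run:
```python
from h import *
s=snap("wrist"); cv2.imwrite("pics/w3.png",s["image"][:,:,::-1])
print(env.state()["tcp_pos"],env.state()["grip_width"])
```

```text
[ 523.45917263 -347.64850262    4.15698716] -0.001769541810658987
```

View pics/w3.png

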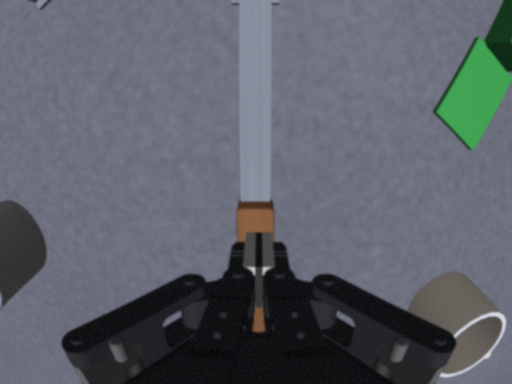

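The picture shows the fingers' silver tips at (259,245) over the handle (237–274, 205–240), apparently shut. I'll check the depths to see whether they lie above the bar.

Run:
```python
from h import *
s=snap("wrist"); st=env.state()
for p in((255,150),(255,215),(245,215),(255,235),(252,245),(259,243),(266,245),(240,245),(245,235),(259,320),(120,100),(230,255),(285,255)):
    print(p,world(s,p)[0].round(1), s["image"][p[1],p[0]], s["range_z"][p[1],p[0]])
print(st["joint_pos"],st["tcp_pos"],st["grip_width"],st["finger_force"])
```

```text
(255, 150) [ 544.7 -303.8    9.7] [130 138 152] 170.27939
(255, 215) [ 528.8 -334.9   22.8] [137  94  65] 168.36278
(245, 215) [ 523.7 -332.4   22.6] [139  96  67] 168.55748
(255, 235) [ 528.  -336.9   44.2] [55 54 56] 148.64409
(252, 245) [ 526.6 -336.7   54.1] [74 73 73] 139.35825
(259, 243) [ 529.7 -338.1   52.3] [19 16 19] 140.9933
(266, 245) [ 532.7 -339.4   54.8] [74 72 75] 138.57362
(240, 245) [ 519.8 -336.7   48.4] [17 17 19] 145.6674
(245, 235) [ 517.9 -343.3   23.3] [121  90  72] 171.65811
(259, 320) [ 494.9 -406.1   23.3] [125  88  61] 191.77367
(120, 100) [ 482.4 -234.8   -1.1] [109 113 125] 170.68068
(230, 255) [ 515.8 -335.2   57.5] [65 66 73] 137.17564
(285, 255) [ 538.8 -347.1   57.3] [42 40 44] 137.39738
[ 41.26496257  32.65947714 -15.53158912 100.50043937  11.16248701
  48.3385266   -6.52550857] [ 523.4227107  -347.61638831    4.08593168] 0.0016130267746722804 0.0
```

```bash
python3 -m inch '[[[0,0,0],[0,0,-0.02],0],[[0,0,0],[0,0,-0.05],0],[[0,0,0],[0,0,-0.05],0],[[0,0,0],[0,0,-0.05],0]]'
python3 - <<'E'
from h import *
s=snap("wrist"); cv2.imwrite("pics/w4.png",s["image"][:,:,::-1])
for o in env.silhouettes("bar","wrist")[:1]:
    P,uv=cloud(s,o["mask"]); print(o["conf"],np.percentile(P[:,2],[5,50,90,97]),cv2.minAreaRect(P[:,:2].astype(np.float32)))
s=snap("top"); print([ (o["conf"],cv2.minAreaRect(cloud(s,o["mask"])[0][:,:2].astype(np.float32)),np.percentile(cloud(s,o["mask"])[0][:,2],[5,50,90])) for o in env.silhouettes("bar","top")[:1]])
E
```

```text
time_s: 6.42
tcp_pos: [523.4, -347.7, 54.6]
orientation: [180.0, 0.0, 62.8]
force: [0.0, -0.0, -0.2]
grip_width: 0.002
finger_force: 0.0
0.93 [ 4.11235785  9.26782943 23.13156722 23.73127789] ((531.3148803710938, -335.17041015625), (284.0545959472656, 28.35379981994629), 63.87853240966797)
[(0.86, ((560.0556640625, -267.1026306152344), (250.7403564453125, 37.46249771118164), 61.46255111694336), array([-3.02113512,  7.2160606 , 15.94064264]))]
```

View pics/w4.png

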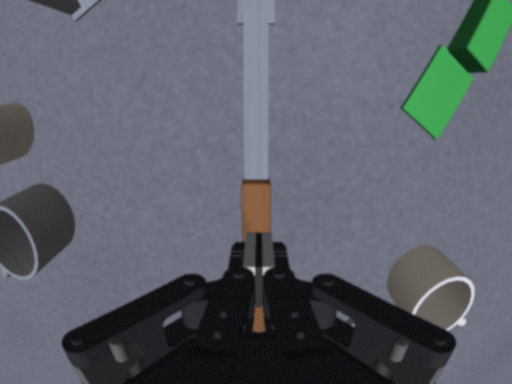

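The bar stays on the counter, handle at (256,210); the finger tips at row 233 closed above it. I'll locate the tips in the tool frame from the depth image.

Run:
```python
from h import *
s=snap("wrist"); st=env.state(); R0=R.from_euler("xyz",st["orientation"],degrees=True)
for v in range(226,300,6):
    uv=[(c,v) for c in(248,255,259,264,270)]
    P=R0.inv().apply(world(s,uv)-st["tcp_pos"]); print(v,P.round(0).astype(int).tolist())
E=s["extrinsics"]; c=-E[:3,:3].T@E[:3,3]; print("cam in tool",R0.inv().apply(c-st["tcp_pos"]),"axis",R0.inv().apply(E[2,:3]))
```

```text
226 [[-15, -7, 30], [-15, -2, 29], [-15, 1, 29], [-16, 5, 31], [-15, 9, 30]]
232 [[-20, -7, 30], [-20, -2, 30], [-21, 1, 31], [-21, 5, 31], [-21, 10, 31]]
238 [[12, -4, -43], [12, -1, -43], [12, 1, -43], [12, 4, -44], [11, 7, -43]]
244 [[11, -4, -49], [11, -1, -49], [12, 1, -50], [12, 3, -50], [11, 6, -49]]
250 [[12, -4, -56], [12, -1, -57], [12, 1, -56], [12, 3, -56], [12, 6, -56]]
256 [[11, -4, -61], [11, -1, -60], [12, 1, -61], [12, 3, -61], [11, 6, -60]]
262 [[11, -4, -66], [12, -1, -66], [11, 1, -66], [11, 3, -66], [12, 6, -67]]
268 [[13, -3, -74], [11, -1, -70], [10, 1, -69], [11, 3, -70], [13, 5, -73]]
274 [[13, -3, -77], [8, -1, -70], [8, 1, -71], [13, 3, -77], [13, 5, -77]]
280 [[13, -3, -82], [5, -1, -70], [4, 1, -69], [11, 3, -79], [14, 5, -82]]
286 [[13, -3, -85], [1, -1, -70], [2, 1, -71], [8, 3, -78], [12, 5, -85]]
292 [[12, -3, -88], [-1, -1, -71], [-2, 1, -70], [5, 3, -79], [12, 5, -88]]
298 [[12, -3, -92], [-5, -1, -70], [-5, 1, -70], [3, 3, -79], [17, 5, -98]]
cam in tool [  77.93722538    1.01407092 -174.83943118] axis [-0.3032237  -0.00175011  0.95291779]
```

By depth the finger tips sit about 39 mm behind the reported TCP along tool z: the tip's front face ends at tool z ≈ -40, while handle and counter depths agree with the world frame. That explains the grip on air. I'll open and go down that much further, watching the force.

```bash
python3 -m inch '[[[0,0,0],[-0.002,-0.001,0],1],[[0,0,0],[-0.002,-0.001,0],1],[[0,0,0],[-0.002,-0.001,0],1],[[0,0,0],[-0.002,-0.001,0],1],[[0,0,0],[-0.002,-0.001,0.03],1],[[0,0,0],[-0.002,-0.001,0.055],1],[[0,0,0],[-0.002,-0.001,0.07],1],[[0,0,0],[-0.002,-0.001,0.07],1]]'
python3 -m inch '[[[0,0,0],[0,0,0.008],1],[[0,0,0],[0,0,0.017],1],[[0,0,0],[0,0,0.017],1]]'
```

```text
time_s: 7.68
tcp_pos: [520.9, -348.5, -17.0]
orientation: [-179.9, -0.0, 62.9]
force: [-0.7, -0.7, -0.3]
grip_width: 0.999
finger_force: 0.0
time_s: 8.05
tcp_pos: [521.1, -348.7, -33.6]
orientation: [-179.9, 0.0, 62.8]
force: [0.0, -0.2, 0.4]
grip_width: 0.999
finger_force: 0.0
```

```bash
python3 -m inch '[[[0,0,0],[0,0,0],0],[[0,0,0],[0,0,0],0],[[0,0,0],[0,0,0],0],[[0,0,0],[0,0,0],0],[[0,0,0],[0,0,0],0],[[0,0,0],[0,0,0],0]]' 90
python3 -m inch '[[[0,0,0],[0,0,-0.02],0],[[0,0,0],[0,0,-0.06],0],[[0,0,0],[0,0,-0.1],0],[[0,0,0],[0,0,-0.1],0]]'
python3 - <<'E'
from h import *
s=snap("wrist"); cv2.imwrite("pics/w5.png",s["image"][:,:,::-1])
st=env.state(); R0=R.from_euler("xyz",st["orientation"],degrees=True)
print(st["tcp_pos"],st["orientation"])
for uv in [(255,150),(255,100),(255,30),(255,200),(255,220)]: print(uv,R0.inv().apply(world(s,uv)-st["tcp_pos"]).round(1), s["image"][uv[1],uv[0]])
for o in env.silhouettes("bar","wrist")[:1]:
    P,uv=cloud(s,o["mask"]); P=R0.inv().apply(P-st["tcp_pos"]); r=cv2.minAreaRect(P[:,:2].astype(np.float32)); print(r,P[:,0].max(),np.percentile(P[:,2],[5,50,95]))
    c=P[:,0]>60; print(np.polyfit(P[c,0],P[c,1],1))
    c=(P[:,0]>100); print(np.polyfit(P[c,0],P[c,2],1))
E
```

```text
time_s: 8.8
tcp_pos: [521.8, -349.1, -32.5]
orientation: [180.0, 0.0, 62.8]
force: [-1.0, 0.3, 4.2]
grip_width: 0.24
finger_force: 92.0
time_s: 9.3
tcp_pos: [524.3, -350.4, 70.8]
orientation: [179.5, 0.0, 62.8]
force: [-0.1, 0.6, -4.5]
grip_width: 0.233
finger_force: 91.0
[ 522.21169649 -349.31412058   68.15018377] [1.79854457e+02 2.04238430e-02 6.28410671e+01]
(255, 150) [[ 54.8   1.5 -43.6]] [135 143 158]
(255, 100) [[ 77.6   1.5 -44.1]] [131 140 155]
(255, 30) [[109.5   1.5 -44.3]] [132 139 155]
(255, 200) [[ 30.9   1.4 -44.3]] [137 145 161]
(255, 220) [[ 20.4   1.3 -43.9]] [134 142 157]
((-12.823822021484375, 4.995502471923828), (29.30223274230957, 275.8659973144531), 86.61273193359375) 124.85867183053553 [-58.65584115 -44.53928143 -43.14135792]
[-4.57960473e-05  2.85477418e+00]
[ 3.95889482e-04 -4.41118239e+01]
```

View pics/w5.png

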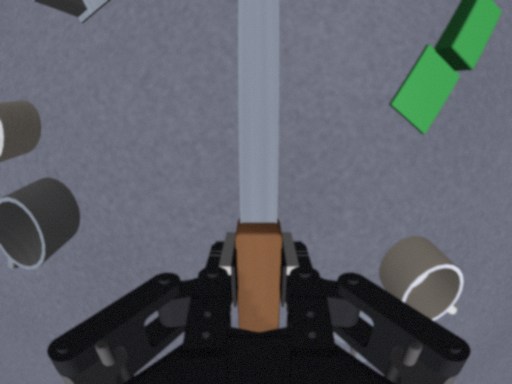

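Gripped: the wrist picture shows the handle between the pads at (258,270), with the shank running straight up the image. The bar lies along tool x with its underside at tool z = -34 mm and its origin at tool x ≈ 0. Now I'll work out the approach over the ridge.

```bash
cat >> h.py <<'E'
S0=np.array([483.,126.,0]); SY=3.1; BT=np.array([0.5,1.5,-34.])   # stand origin/yaw, bar origin in tool
Sw=lambda p:S0+R.from_euler("z",SY,degrees=True).apply(p)
def bartarget(dyaw,pitch,point,s):
    """tool pose with the bar's underside point s mm ahead of its origin at stand point; dyaw from stand +y, handle-up pitch"""
    a=R.from_euler("z",90+SY+dyaw,degrees=True)*R.from_euler("y",pitch,degrees=True)*R.from_euler("x",180,degrees=True)
    # tool x = bar x, tool z = -bar z
    return Sw(np.array(point))-a.apply(BT+[s,0,0]),a
def bar_now():
    st=env.state(); a=R.from_euler("xyz",st["orientation"],degrees=True); b=R.from_euler("z",-SY,degrees=True)
    f=lambda s:b.apply(st["tcp_pos"]+a.apply(BT+[s,0,0])-S0).round(1).tolist()
    d=b.apply(a.apply([1,0,0])); return dict(org=f(0),toe=f(215),tail=f(-125),pitch=round(float(-np.degrees(np.arcsin(d[2]))),2),dyaw=round(float(np.degrees(np.arctan2(-d[0],d[1]))),2),F=st["force"].round(1).tolist(),M=st["torque"].round(2).tolist(),t=st["time_s"])
E
python3 - <<'E'
from h import *
t,a=bartarget(2.8,28,[10,0,40],190); print(t,a.as_euler("xyz",degrees=True)); print(rel(t,a))
t2,_=bartarget(2.8,28,[10,0,28],190); print(a.inv().apply(t2-t))
E
```

```text
[510.42395092 -56.80140225  99.41411455] [180.   28.   95.9]
([-0.142, -0.475, -0.565], [0.2549, -0.1423, -0.0329])
[ 5.63365875e+00 -1.33226763e-15  1.05953711e+01]
```

```bash
python3 -m inch '[[[0,0,0],[0.03,-0.015,-0.03],0],[[-0.02,-0.07,-0.08],[0.065,-0.035,-0.05],0],[[-0.045,-0.15,-0.18],[0.1,-0.055,-0.06],0],[[-0.07,-0.235,-0.28],[0.135,-0.075,-0.06],0],[[-0.09,-0.31,-0.37],[0.17,-0.095,-0.05],0],[[-0.115,-0.39,-0.465],[0.21,-0.118,-0.045],0],[[-0.142,-0.475,-0.565],[0.255,-0.142,-0.033],0],[[-0.142,-0.475,-0.565],[0.255,-0.142,-0.033],0]]'
python3 -m inch '[[[0,0,0],[0,0,0],0],[[0,0,0],[0,0,0],0]]'
python3 - <<'E'
from h import *
print(bar_now())
s=snap("side"); 
for n,p in(("a",[10,0,28]),):print(pix(s,Sw(np.array(p))))
u,v=pix(s,Sw(np.array([0,-60,40])))[0].astype(int); c=s["image"][max(0,v-100):v+80,u-120:u+120,::-1]; cv2.imwrite("pics/s5.png",cv2.resize(c,(800,600),interpolation=cv2.INTER_CUBIC))
E
```

```text
time_s: 10.4
tcp_pos: [509.6, -50.4, 96.5]
orientation: [-179.7, 27.8, 96.8]
force: [-0.6, -1.1, -5.0]
grip_width: 0.235
finger_force: 91.0
time_s: 10.65
tcp_pos: [511.1, -59.8, 99.6]
orientation: [180.0, 28.0, 95.6]
force: [0.3, -0.6, -4.0]
grip_width: 0.238
finger_force: 91.0
{'org': [18.8, -170.5, 129.4], 'toe': [10.5, 19.0, 28.4], 'tail': [23.6, -280.8, 188.2], 'pitch': 28.03, 'dyaw': 2.51, 'F': [0.3, -0.6, -4.0], 'M': [0.91, 0.05, -0.01], 't': 10.65}
[[273.78327903 179.92862481]]
```

View pics/s5.png

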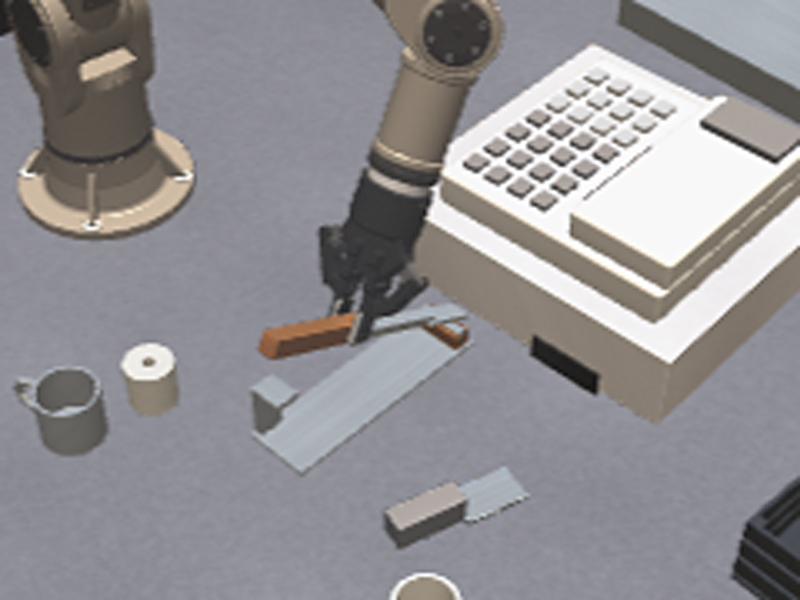

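The side crop shows the bar held at slope with the toe at (465,315), just above the ridge (450,330), clear of keeper and till. I'll lower onto the ridge, feeling.

```bash
python3 -m inch '[[[0,0,0],[0,0,0.004],0],[[0,0,0],[0,0,0.0075],0],[[0,0,0],[0,0,0.0075],0]]'
python3 -m inch '[[[0,0,0],[0,0,0.001],0],[[0,0,0],[0,0,0.0015],0],[[0,0,0],[0,0,0.0015],0]]'
python3 -c "
from h import *
print(bar_now())"
```

```text
time_s: 11.08
tcp_pos: [511.7, -61.4, 93.1]
orientation: [180.0, 28.0, 95.8]
force: [-0.5, 1.0, -5.2]
grip_width: 0.235
finger_force: 91.1
time_s: 11.45
tcp_pos: [512.1, -61.4, 92.1]
orientation: [179.9, 28.0, 95.9]
force: [0.2, -0.4, -4.9]
grip_width: 0.235
finger_force: 91.1
{'org': [19.6, -172.2, 121.8], 'toe': [10.4, 17.4, 20.8], 'tail': [25.0, -282.4, 180.6], 'pitch': 28.02, 'dyaw': 2.78, 'F': [0.2, -0.4, -4.9], 'M': [0.97, 0.13, -0.0], 't': 11.45}
```

```bash
python3 -m inch '[[[0,0,0],[0.01,0,0],0],[[0,0,0],[0.02,0,0],0],[[0,0,0],[0.03,0,0],0],[[0,0,0],[0.038,0,0],0],[[0,0,0],[0.038,0,0],0]]'
python3 -m inch '[[[0,0,0],[0.001,0,0.001],0],[[0,0,0],[0.002,0,0.0015],0],[[0,0,0],[0.003,0,0.0015],0],[[0,0,0],[0.003,0,0.0015],0]]'
python3 -c "
from h import *
print(bar_now())"
```

```text
time_s: 12.08
tcp_pos: [508.5, -27.1, 73.7]
orientation: [180.0, 28.0, 96.0]
force: [0.2, -0.2, -4.4]
grip_width: 0.24
finger_force: 91.0
time_s: 12.58
tcp_pos: [508.9, -26.1, 71.7]
orientation: [179.9, 28.0, 95.8]
force: [-0.2, 0.5, -2.0]
grip_width: 0.241
finger_force: 91.3
{'org': [18.3, -136.8, 101.5], 'toe': [9.2, 52.8, 0.5], 'tail': [23.5, -247.0, 160.2], 'pitch': 28.02, 'dyaw': 2.73, 'F': [-0.2, 0.5, -2.0], 'M': [0.99, 0.04, 0.01], 't': 12.575}
```

Run:
```python
from h import *
for p,s in((24,155.5),(20,156),(16,156.5),(12,157),(9,157),(6,157),(3,157),(0.5,157)):
    t,a=bartarget(2.8,p,[10.5,0,28.4 if p>10 else 28],s); print(p,rel(t,a))
```

```text
24 ([0.002, 0.07, -0.001], [0.0026, -0.0011, 0.011])
20 ([0.002, 0.14, -0.001], [0.0056, -0.0012, 0.0217])
16 ([0.002, 0.21, -0.001], [0.0093, -0.0012, 0.0321])
12 ([0.002, 0.28, -0.001], [0.0138, -0.0012, 0.0423])
9 ([0.002, 0.332, -0.001], [0.0182, -0.0012, 0.05])
6 ([0.002, 0.384, -0.001], [0.0227, -0.0012, 0.0571])
3 ([0.002, 0.437, -0.001], [0.0276, -0.0013, 0.0639])
0.5 ([0.002, 0.48, -0.001], [0.032, -0.0013, 0.0694])
```

```bash
python3 -m inch '[[[0,0.035,0],[0.0013,0,0.0055],0],[[0,0.07,0],[0.0026,0,0.011],0],[[0,0.105,0],[0.004,0,0.0164],0],[[0,0.14,0],[0.0056,0,0.0217],0],[[0,0.175,0],[0.0074,0,0.027],0],[[0,0.21,0],[0.0093,0,0.0321],0],[[0,0.245,0],[0.0115,0,0.0373],0],[[0,0.28,0],[0.0138,0,0.0423],0]]'
python3 - <<'E'
from h import *
print(bar_now())
for p,s in((12,157),(9,157),(6,157),(3,157),(0.5,157)):
    t,a=bartarget(2.8,p,[10.5,0,28],s); print(p,rel(t,a))
E
```

```text
time_s: 13.58
tcp_pos: [509.4, -31.9, 28.1]
orientation: [179.9, 11.8, 96.0]
force: [-3.3, 8.1, 3.8]
grip_width: 0.235
finger_force: 92.2
{'org': [18.9, -151.6, 61.3], 'toe': [8.4, 58.6, 17.4], 'tail': [25.1, -273.8, 86.9], 'pitch': 11.79, 'dyaw': 2.87, 'F': [-3.3, 8.1, 3.8], 'M': [1.44, 0.72, -0.11], 't': 13.575}
12 ([0.002, -0.004, 0.001], [-0.0017, -0.0011, 0.001])
9 ([0.002, 0.049, 0.001], [0.0003, -0.0011, 0.0092])
6 ([0.002, 0.101, 0.001], [0.0027, -0.0011, 0.0173])
3 ([0.002, 0.153, 0.001], [0.0055, -0.0011, 0.0253])
0.5 ([0.002, 0.197, 0.001], [0.0082, -0.0011, 0.0318])
```

```bash
python3 -m inch '[[[0,0.025,0],[0,0,0.0045],0],[[0,0.049,0],[0.0005,0,0.0092],0],[[0,0.075,0],[0.0015,0,0.0133],0],[[0,0.101,0],[0.0027,0,0.0173],0],[[0,0.127,0],[0.004,0,0.0213],0],[[0,0.153,0],[0.0055,0,0.0253],0],[[0,0.153,0],[0.0055,0,0.0253],0]]'
python3 - <<'E'
from h import *
print(bar_now())
for p,s in((3,157),(1,157),(0,157),(-1,157)):
    t,a=bartarget(2.8,p,[10.5,0,28],s); print(p,rel(t,a))
E
```

```text
time_s: 14.45
tcp_pos: [509.2, -30.2, 2.5]
orientation: [179.9, 2.9, 96.0]
force: [-2.8, 9.7, 7.5]
grip_width: 0.236
finger_force: 92.8
{'org': [19.0, -155.1, 36.4], 'toe': [8.4, 59.4, 25.4], 'tail': [25.3, -279.8, 42.8], 'pitch': 2.94, 'dyaw': 2.85, 'F': [-2.8, 9.7, 7.5], 'M': [2.25, 0.85, -0.08], 't': 14.45}
3 ([0.001, -0.001, 0.001], [-0.0015, -0.001, 0.0003])
1 ([0.001, 0.034, 0.001], [-0.0002, -0.001, 0.0058])
0 ([0.001, 0.051, 0.001], [0.0005, -0.001, 0.0085])
-1 ([0.001, 0.069, 0.001], [0.0012, -0.001, 0.0112])
```

```bash
cat >> h.py <<'E'
def till():
    s=snap("top"); v,u=np.mgrid[100:300,90:260]; uv=np.c_[u.ravel(),v.ravel()]; P=world(s,uv)
    a=R.from_euler("z",-5,degrees=True).apply(P-[552.4,166,0]); 
    m=(abs(a[:,2]-126)<14)&(abs(a[:,0])<185)&(a[:,1]>4)&(a[:,1]<395); a=a[m]
    k=np.linalg.lstsq(np.c_[a[:,1],np.ones(len(a))],a[:,2],rcond=None)[0]
    near=np.median(a[a[:,1]<40][:,2]); far=np.median(a[a[:,1]>360][:,2])
    return "till tilt~%.4f near z %.1f far z %.1f n %d"%((near-far)/360,near,far,len(a))
E
python3 -c "
from h import *
print(till())"
```

```text
till tilt~0.0243 near z 129.7 far z 121.0 n 3613
```

The till tilt is about 0.024, so it is lifted. Press a little lower, then swing under the lip about the toe.

```bash
python3 -m inch '[[[0,0.017,0],[0,0,0.003],0],[[0,0.034,0],[0,0,0.006],0],[[0,0.036,0],[0,0,0.0065],0],[[0,0.036,0],[0,0,0.0065],0]]'
python3 - <<'E'
from h import *
b=bar_now(); print(b)
for dy in(1,-1,-3,-5):
    t,a=bartarget(dy,b["pitch"],b["toe"],215); print(dy,rel(t,a))
E
```

```text
time_s: 15.0
tcp_pos: [509.3, -29.0, -2.9]
orientation: [179.9, 0.9, 96.0]
force: [-6.6, 11.5, 15.1]
grip_width: 0.235
finger_force: 93.8
{'org': [19.3, -155.1, 31.1], 'toe': [8.2, 59.6, 27.8], 'tail': [25.7, -280.0, 32.9], 'pitch': 0.86, 'dyaw': 2.94, 'F': [-6.6, 11.5, 15.1], 'M': [2.65, 1.41, -0.08], 't': 15.0}
1 ([0.002, 0.0, 0.034], [0.0002, -0.0074, 0.0])
-1 ([0.003, -0.0, 0.069], [0.0007, -0.0149, -0.0])
-3 ([0.003, -0.0, 0.104], [0.0014, -0.0225, -0.0])
-5 ([0.004, -0.0, 0.139], [0.0023, -0.0299, -0.0001])
```

```bash
python3 -m inch '[[[0,0,0.017],[0,-0.0037,0],0],[[0,0,0.034],[0.0002,-0.0074,0],0],[[0,0,0.052],[0.0004,-0.011,0],0],[[0,0,0.069],[0.0007,-0.0149,0],0],[[0,0,0.087],[0.001,-0.0187,0],0],[[0,0,0.104],[0.0014,-0.0225,0],0],[[0,0,0.122],[0.0018,-0.0262,0],0],[[0,0,0.139],[0.0023,-0.0299,0],0]]'
python3 -m inch '[[[0,0,0],[0,0,0],0]]'
python3 - <<'E'
from h import *
b=bar_now(); print(b,till())
s=snap("side"); u,v=pix(s,Sw(np.array([-25,-200,60])))[0].astype(int); c=s["image"][v-75:v+75,u-60:u+140,::-1]; cv2.imwrite("pics/s6.png",cv2.resize(c,(800,600),interpolation=cv2.INTER_CUBIC))
E
```

```text
time_s: 16.0
tcp_pos: [487.1, -30.0, -1.4]
orientation: [178.9, 0.8, 88.2]
force: [6.4, 12.0, 8.7]
grip_width: 0.242
finger_force: 92.7
time_s: 16.12
tcp_pos: [486.3, -30.0, -1.5]
orientation: [179.0, 0.8, 88.2]
force: [6.0, 12.7, 9.5]
grip_width: 0.234
finger_force: 92.9
{'org': [-4.1, -155.1, 32.5], 'toe': [14.4, 59.1, 29.5], 'tail': [-14.9, -279.6, 34.3], 'pitch': 0.8, 'dyaw': -4.94, 'F': [6.0, 12.7, 9.5], 'M': [2.11, -0.63, 0.05], 't': 16.125} till tilt~0.0270 near z 130.5 far z 120.8 n 3583
```

View pics/s6.png

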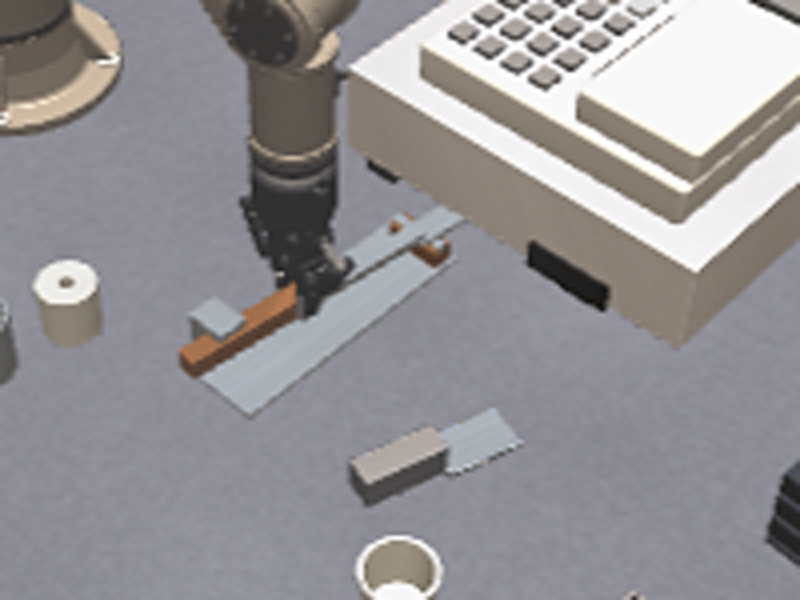

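The side crop shows the handle passing under the keeper lip (217,318) with the tail out at (195,360), and the till raised. A few mm more, then let it up against the lip.

```bash
python3 -m inch '[[[0,0,0.01],[0,-0.003,0],0],[[0,0,0.021],[0,-0.006,0],0],[[0,0,0.021],[0,-0.006,0],0]]'
python3 -m inch '[[[0,-0.008,0],[0,0,-0.0015],0],[[0,-0.016,0],[0,0,-0.0028],0],[[0,-0.024,0],[0,0,-0.0042],0],[[0,-0.024,0],[0,0,-0.0042],0]]'
python3 - <<'E'
from h import *
print(bar_now())
E
```

```text
time_s: 16.6
tcp_pos: [483.4, -29.9, -1.1]
orientation: [178.7, 0.7, 87.0]
force: [10.3, 11.7, 4.2]
grip_width: 0.236
finger_force: 92.0
time_s: 17.1
tcp_pos: [483.3, -30.7, 1.5]
orientation: [178.7, 2.1, 87.0]
force: [15.4, 9.0, -11.1]
grip_width: 0.237
finger_force: 90.3
{'org': [-7.2, -154.8, 35.5], 'toe': [15.6, 58.8, 27.7], 'tail': [-20.5, -279.1, 40.1], 'pitch': 2.09, 'dyaw': -6.11, 'F': [15.4, 9.0, -11.1], 'M': [1.73, -2.75, 0.39], 't': 17.1}
```

```bash
python3 -m inch '[[[0,-0.003,0],[0,0.002,0.001],0],[[0,-0.003,0],[0,0.003,0.001],0],[[0,-0.003,0],[0,0.003,0.001],0]]'
python3 -m inch '[[[0,0,0],[0,0,0],0.35],[[0,0,0],[0,0,0],0.6],[[0,0,0],[0,0,0],1],[[0,0,0],[0,0,0],1],[[0,0,0],[0,0,0],1]]'
python3 -c "
from h import *
print(till(),env.state()['force'])"
```

```text
time_s: 17.48
tcp_pos: [483.2, -31.0, 1.3]
orientation: [179.1, 2.4, 87.0]
force: [5.3, 9.7, 8.2]
grip_width: 0.238
finger_force: 93.1
time_s: 18.1
tcp_pos: [476.0, -35.1, -1.8]
orientation: [179.8, 2.7, 86.7]
force: [-0.1, 0.2, 0.0]
grip_width: 1.001
finger_force: 0.0
till tilt~0.0259 near z 130.1 far z 120.8 n 3589 [-0.9340361  -0.01068681 -0.60973427]
```

Released; the till stays at about 0.026 on the parked bar. Next, above the shim.

```bash
python3 -m inch '[[[0,0,0],[0,0,-0.03],1],[[0,0,0],[0,0,-0.07],1],[[0,0,0],[0,0,-0.12],1],[[0,0,0],[0,0,-0.12],1]]'
python3 - <<'E'
from h import *
print(rel([660,-110,130],R.from_euler("xyz",[180,0,79],degrees=True)))
E
```

```text
time_s: 18.65
tcp_pos: [479.5, -28.8, 121.9]
orientation: [179.3, 2.7, 86.7]
force: [0.1, 0.2, -0.8]
grip_width: 1.003
finger_force: 0.0
([0.016, 0.046, 0.135], [-0.0711, 0.1849, -0.0024])
```

```bash
python3 -m inch '[[[0.004,0.012,0.034],[-0.018,0.046,-0.001],1],[[0.008,0.023,0.068],[-0.036,0.092,-0.001],1],[[0.012,0.035,0.1],[-0.053,0.139,-0.002],1],[[0.016,0.046,0.135],[-0.071,0.185,-0.002],1],[[0.016,0.046,0.135],[-0.071,0.185,-0.002],1],[[0.016,0.046,0.135],[-0.071,0.185,-0.002],1]]'
python3 - <<'E'
from h import *
s=snap("wrist")
for o in env.silhouettes("shim","wrist")[:2]:
    P,uv=cloud(s,o["mask"]); P=P; r=cv2.minAreaRect(P[:,:2].astype(np.float32)); print(o["conf"],r)
    b=P[P[:,2]>29]; r=cv2.minAreaRect(b[:,:2].astype(np.float32)); print("block",r,cv2.boxPoints(r).round(1).tolist(),len(b))
    b=P[(P[:,2]>3)&(P[:,2]<9)]; r=cv2.minAreaRect(b[:,:2].astype(np.float32)); print("tongue",r,cv2.boxPoints(r).round(1).tolist())
for o in env.silhouettes("bumper","wrist")[:2]:
    P,uv=cloud(s,o["mask"]); print("bumper",o["conf"],o["rect"],P.min(0),P.max(0),np.median(P,0))
print(env.state()["tcp_pos"],env.state()["orientation"])
cv2.imwrite("pics/w6.png",s["image"][:,:,::-1])
E
```

```text
time_s: 19.4
tcp_pos: [655.4, -109.6, 122.6]
orientation: [-179.3, 0.0, 79.0]
force: [-0.9, 0.5, 0.7]
grip_width: 0.998
finger_force: 0.0
0.98 ((678.588623046875, -44.28533935546875), (148.87179565429688, 47.62244415283203), 76.89989471435547)
block ((671.0673217773438, -78.38862609863281), (79.02745819091797, 30.305383682250977), 76.90896606445312) [[647.4000244140625, -113.4000015258789], [676.9000244140625, -120.30000305175781], [694.7999877929688, -43.29999923706055], [665.2999877929688, -36.5]] 2815
tongue ((687.5791625976562, -6.823635101318359), (71.79937744140625, 45.63820266723633), 76.94091033935547) [[657.2000122070312, -36.599998474121094], [701.7000122070312, -47.0], [717.9000244140625, 23.0], [673.5, 33.29999923706055]]
0.79 ((736.2430419921875, -226.44300842285156), (117.85293579101562, 250.30584716796875), 1.158905029296875)
block ((677.4619140625, -103.5848159790039), (1.149953842163086, 5.746541976928711), 66.59644317626953) [[674.5999755859375, -103.0], [679.9000244140625, -105.30000305175781], [680.2999877929688, -104.19999694824219], [675.0999755859375, -101.9000015258789]] 5
tongue ((735.4054565429688, -297.38677978515625), (130.4454803466797, 39.70625305175781), 44.13982391357422) [[674.7999877929688, -328.6000061035156], [702.4000244140625, -357.1000061035156], [796.0, -266.20001220703125], [768.4000244140625, -237.6999969482422]]
[ 655.64876457 -109.25169028  124.16039994] [-1.79446631e+02  6.78877142e-02  7.90819452e+01]
```

View pics/w6.png

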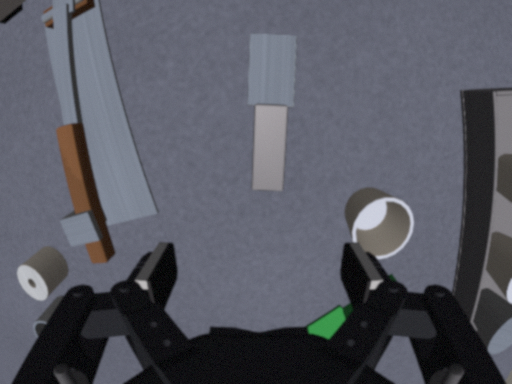

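The shim is at the picture's centre, with its shoulder at (270,104) and the block (253–287,105–190), clear of the cup; the bar is parked under the keeper at left.

Run:
```python
from h import *
print(rel([667.1,-95.5,-29],R.from_euler("xyz",[180,0,76.9],degrees=True)), env.state()["tcp_pos"])
```

```text
([-0.01, 0.001, 0.038], [0.0159, 0.0101, 0.1531]) [ 655.64876457 -109.25169028  124.16039994]
```

```bash
python3 -m inch '[[[-0.01,0,0.02],[0.008,0.005,0.04],1],[[-0.01,0,0.038],[0.016,0.01,0.075],1],[[-0.01,0,0.038],[0.016,0.01,0.09],1],[[-0.01,0,0.038],[0.016,0.01,0.09],1]]'
python3 - <<'E'
from h import *
print(rel([667.1,-95.5,-29],R.from_euler("xyz",[180,0,76.9],degrees=True)), env.state()["tcp_pos"],env.state()["orientation"])
E
```

```text
time_s: 20.05
tcp_pos: [667.8, -96.6, 33.7]
orientation: [-180.0, 0.1, 76.8]
force: [-0.9, -0.9, -0.1]
grip_width: 0.996
finger_force: 0.0
([-0.0, 0.002, -0.001], [0.001, -0.0009, 0.0627]) [667.79318764 -96.60803491  33.71768295] [-1.79978652e+02  1.01094248e-01  7.68384918e+01]
```

```bash
python3 -m inch '[[[0,0,0],[0.001,-0.001,0.03],1],[[0,0,0],[0.001,-0.001,0.055],1],[[0,0,0],[0.001,-0.001,0.062],1],[[0,0,0],[0.001,-0.001,0.062],0],[[0,0,0],[0.001,-0.001,0.062],0],[[0,0,0],[0.001,-0.001,0.062],0],[[0,0,0],[0.001,-0.001,0.062],0],[[0,0,0],[0.001,-0.001,0.062],0]]' 50
python3 - <<'E'
from h import *
s=snap("wrist");st=env.state(); R0=R.from_euler("xyz",st["orientation"],degrees=True)
for o in env.silhouettes("shim","wrist")[:1]:
    P,uv=cloud(s,o["mask"]); P=R0.inv().apply(P-st["tcp_pos"])
    b=P[P[:,2]>-45]; r=cv2.minAreaRect(b[:,:2].astype(np.float32)); print("tongue(tool)",r,cv2.boxPoints(r).round(1).tolist(),np.median(b[:,2]))
    b=P[P[:,2]<-55]; print("block x max",np.percentile(b[:,0],[98,100]),np.median(b[:,2]))
print(st["tcp_pos"],st["orientation"])
E
```

```text
time_s: 21.05
tcp_pos: [669.2, -95.4, -26.4]
orientation: [179.8, 0.1, 76.8]
force: [-1.2, 0.3, 6.6]
grip_width: 0.341
finger_force: 51.2
tongue(tool) ((38.96161651611328, 0.11052894592285156), (47.93378448486328, 181.99343872070312), 88.89472961425781) [[-52.5, -22.100000381469727], [129.5, -25.600000381469727], [130.39999389648438, 22.299999237060547], [-51.599998474121094, 25.799999237060547]] -31.459731958662445
block x max [56.44337812 57.5519361 ] -59.36388991124691
[669.22830152 -95.41954029 -26.35968038] [1.79809436e+02 5.82842069e-02 7.68058943e+01]
```

The shim is gripped, its shoulder 56.5 mm ahead in tool x. Bumper position from the saved wrist view, and the pre-insert pose:

```bash
cat >> h.py <<'E'
E0=np.array([552.4,166.,0]); EY=5.0; SH=np.array([56.5,0,-26.])
Ew=lambda p:E0+R.from_euler("z",EY,degrees=True).apply(p)
def shimtarget(p,dyaw=0):
    a=R.from_euler("xyz",[180,0,90+EY+dyaw],degrees=True); return Ew(np.array(p,float))-a.apply(SH),a
def shim_now():
    st=env.state(); a=R.from_euler("xyz",st["orientation"],degrees=True); b=R.from_euler("z",-EY,degrees=True)
    d=b.apply(a.apply([1,0,0])); return b.apply(st["tcp_pos"]+a.apply(SH)-E0).round(1).tolist(),"yaw",round(float(np.degrees(np.arctan2(-d[0],d[1]))),2),"pitch",round(float(np.degrees(d[2])),2),"F",b.apply(st["force"]).round(1).tolist(),"t",st["time_s"]
E
python3 - <<'E'
from h import *
z=np.load("w2.npz"); s={k:z[k] for k in z.files}; s["f"]=float(s["f"]); s["fish"]=True
v,u=np.mgrid[0:60,100:460]; uv=np.c_[u.ravel(),v.ravel()]; P=world(s,uv); b=R.from_euler("z",-EY,degrees=True).apply(P-E0)
m=(b[:,2]>22)&(b[:,2]<110)&(abs(b[:,1])<40); b=b[m]
for x in range(-180,190,20):
    c=b[abs(b[:,0]-x)<10]; lo=c[c[:,2]<54]; hi=c[(c[:,2]>60)]
    if len(c): print(x,"low z y:",np.percentile(lo[:,1],[5,50]).round(1) if len(lo) else None,"high:",np.median(hi[:,1]).round(1) if len(hi) else None)
img=s["image"]; dark=img[:60].max(2)<40
vv,uu=np.nonzero(dark); P=world(s,np.c_[uu,vv]); q=R.from_euler("z",-EY,degrees=True).apply(P-E0); k=(q[:,2]>20)&(q[:,2]<56)&(abs(q[:,1])<40)&(q[:,0]>0); q=q[k]; print(len(q),q.min(0),q.max(0),np.median(q,0))
t,a=shimtarget([80,-85,15]); print(rel(t,a),shim_now())
E
```

```text
-180 low z y: [-1.5 -0.8] high: -0.7
-160 low z y: [-1.5 -0.7] high: -0.8
-140 low z y: [-1.5 -0.9] high: -0.8
-120 low z y: [-1.7 -0.8] high: -0.8
-100 low z y: [-38.6  -1.5] high: -0.9
-80 low z y: [-38.8 -27.3] high: -0.9
-60 low z y: [-38.8 -28.2] high: -1.0
-40 low z y: [-39.3  -1.6] high: -1.0
-20 low z y: [-1.8 -1.1] high: -1.1
0 low z y: [-1.7 -1. ] high: -1.1
20 low z y: [-1.8 -1.1] high: -1.0
40 low z y: [-11.   -7.4] high: -1.2
60 low z y: [-11.2  -8.5] high: -1.1
80 low z y: [-11.2  -8.8] high: -1.2
100 low z y: [-11.2  -9.4] high: -1.2
120 low z y: [-11.2  -7.4] high: -1.3
140 low z y: [-2.  -1.4] high: -1.3
160 low z y: [-2.1 -1.3] high: -1.3
180 low z y: [-2.  -1.4] high: -1.4
540 [ 35.68303081 -31.49913786  20.00098345] [374.40917487  39.93434877  55.9044937 ] [367.23762903 -10.15546616  43.401907  ]
([0.003, 0.002, -0.318], [0.1184, -0.0532, -0.0157]) ([111.2, -216.9, -0.4], 'yaw', -18.2, 'pitch', -0.06, 'F', [-0.9, 0.8, 5.0], 't', 21.15)
```

Bumper face is about 10 mm out from the edge (y ≈ -11 in my frame), spanning x 36–125. Move to pre-insert.

```bash
python3 -m inch '[[[0,0,0],[0,0,-0.016],0],[[0,0,-0.06],[0.025,-0.01,-0.016],0],[[0,0,-0.12],[0.048,-0.02,-0.016],0],[[0,0,-0.18],[0.07,-0.03,-0.016],0],[[0,0,-0.25],[0.095,-0.042,-0.016],0],[[0,0,-0.318],[0.118,-0.053,-0.016],0],[[0,0,-0.318],[0.118,-0.053,-0.016],0],[[0,0,-0.318],[0.118,-0.053,-0.016],0]]'
python3 - <<'E'
from h import *
for p in([80,-85,2],[80,-85,1],[80,-20,1]):
  t,a=shimtarget(p); print(rel(t,a))
print(shim_now(),till())
E
```

```text
time_s: 22.15
tcp_pos: [643.7, 30.8, -12.1]
orientation: [179.9, 0.2, 95.0]
force: [-0.0, -0.5, -1.7]
grip_width: 0.338
finger_force: 50.1
([0.001, 0.003, 0.0], [0.0012, 0.0008, 0.0119])
([0.001, 0.003, 0.0], [0.0012, 0.0008, 0.0129])
([0.001, 0.003, 0.0], [0.0662, 0.0009, 0.0127])
([79.1, -86.1, 13.8], 'yaw', 0.02, 'pitch', -0.15, 'F', [-0.1, -0.5, -1.7], 't', 22.15) till tilt~0.0257 near z 130.0 far z 120.8 n 3589
```

```bash
python3 -m inch '[[[0,0.003,0],[0.001,0.001,0.006],0],[[0,0.003,0],[0.001,0.001,0.0125],0],[[0,0.003,0],[0.001,0.001,0.0125],0]]'
python3 -m inch '[[[0,0,0],[0.01,0,0],0],[[0,0,0],[0.02,0,0],0],[[0,0,0],[0.03,0,0],0],[[0,0,0],[0.04,0,0],0],[[0,0,0],[0.05,0,0],0],[[0,0,0],[0.06,0,0],0],[[0,0,0],[0.06,0,0],0]]'
python3 -c "
from h import *
print(shim_now())"
```

```text
time_s: 22.58
tcp_pos: [643.7, 32.1, -25.6]
orientation: [-179.9, -0.1, 95.0]
force: [-0.1, 0.1, -2.6]
grip_width: 0.343
finger_force: 50.1
time_s: 23.45
tcp_pos: [639.0, 94.2, -24.3]
orientation: [179.9, -0.1, 95.1]
force: [0.4, -0.2, -1.9]
grip_width: 0.344
finger_force: 50.1
([79.9, -22.6, 1.9], 'yaw', 0.14, 'pitch', 0.14, 'F', [0.4, -0.2, -1.9], 't', 23.45)
```

```bash
python3 -m inch '[[[0,0,0],[0.003,0,0],0],[[0,0,0],[0.006,0,0],0],[[0,0,0],[0.0085,0,0],0],[[0,0,0],[0.0085,0,0],0]]'
python3 -m inch '[[[0,0,0],[0.0007,0,0],0],[[0,0,0],[0.0007,0,0],0]]' | grep -E "force|tcp"
python3 -m inch '[[[0,0,0],[0.0007,0,0],0],[[0,0,0],[0.0007,0,0],0]]' | grep -E "force|tcp"
python3 -c "
from h import *
print(shim_now())"
```

```text
time_s: 23.95
tcp_pos: [638.5, 101.2, -24.3]
orientation: [179.9, -0.1, 95.0]
force: [-1.0, 0.1, -1.7]
grip_width: 0.346
finger_force: 50.1
tcp_pos: [638.5, 101.6, -24.4]
force: [-0.1, 0.4, -1.8]
finger_force: 50.1
tcp_pos: [638.4, 102.4, -24.4]
force: [0.7, 0.3, -2.2]
finger_force: 50.1
([80.0, -14.4, 1.7], 'yaw', 0.03, 'pitch', 0.09, 'F', [0.7, 0.2, -2.2], 't', 24.45)
```

```bash
python3 -m inch '[[[0,0,0],[0.0007,0,0],0],[[0,0,0],[0.0007,0,0],0]]' | grep -E "^force|tcp"
python3 -m inch '[[[0,0,0],[0.0007,0,0],0],[[0,0,0],[0.0007,0,0],0]]' | grep -E "^force|tcp"
```

```text
tcp_pos: [638.3, 103.1, -24.4]
force: [0.1, 0.3, -2.0]
tcp_pos: [638.2, 103.9, -24.4]
force: [0.7, -0.4, -2.0]
```

```bash
python3 -m inch '[[[0,0,0],[0.0007,0,0],0],[[0,0,0],[0.0007,0,0],0]]' | grep -E "^force|tcp"
```

```text
tcp_pos: [638.2, 104.6, -24.4]
force: [-0.8, 0.8, -2.4]
```

```bash
python3 -m inch '[[[0,0,0],[0.0006,0,0],0],[[0,0,0],[0.0006,0,0],0]]' | grep -E "^force|tcp"
```

```text
tcp_pos: [638.1, 105.1, -24.4]
force: [0.3, 0.3, -2.3]
```

```bash
python3 -m inch '[[[0,0,0],[0.0007,0,0],0],[[0,0,0],[0.0007,0,0],0]]' | grep -E "^force|tcp"
```

```text
tcp_pos: [638.1, 105.9, -24.4]
force: [-0.0, 0.4, -2.2]
```

```bash
python3 -m inch '[[[0,0,0],[0.0007,0,0],0],[[0,0,0],[0.0007,0,0],0]]' | grep -E "^force|tcp"
```

```text
tcp_pos: [638.0, 106.4, -24.4]
force: [0.1, -0.4, -2.0]
```

```bash
python3 -m inch '[[[0,0,0],[0.0007,0,0],0],[[0,0,0],[0.0007,0,0],0]]' | grep -E "^force|tcp"; python3 -c "
from h import *
print(shim_now())"
```

```text
tcp_pos: [638.0, 106.7, -24.4]
force: [0.9, -1.0, -1.5]
([80.0, -10.1, 1.6], 'yaw', 0.01, 'pitch', 0.06, 'F', [0.8, -1.1, -1.5], 't', 26.2)
```

```bash
python3 -m inch '[[[0,0,0],[0.0006,0,0],0],[[0,0,0],[0.0006,0,0],0]]' | grep -E "^force|tcp"
```

```text
tcp_pos: [637.9, 107.0, -24.4]
force: [-0.7, -1.9, -1.6]
```

```bash
python3 -m inch '[[[0,0,0],[0.0004,0,0],0],[[0,0,0],[0.0004,0,0],0]]' | grep -E "^force|tcp"
```

```text
tcp_pos: [637.9, 107.2, -24.4]
force: [0.0, -2.8, -2.0]
```

```bash
python3 -m inch '[[[0,0,0],[0.0005,0,0],0],[[0,0,0],[0.0005,0,0],0],[[0,0,0],[0.0005,0,0],0]]' | grep -E "^force|tcp"
python3 -c "
from h import *
print(shim_now(),till())"
```

```text
tcp_pos: [637.8, 107.7, -24.5]
force: [0.4, -5.2, -0.8]
([80.0, -9.0, 1.6], 'yaw', 0.0, 'pitch', 0.03, 'F', [-0.0, -5.3, -0.8], 't', 27.075) till tilt~0.0247 near z 129.6 far z 120.7 n 3585
```

The stop is pressed about 1 mm (5.2 N). Lower to the counter, ease off, release.

```bash
python3 -m inch '[[[0,0,0],[0,0,0.0005],0],[[0,0,0],[0,0,0.001],0],[[0,0,0],[-0.0003,0,0.0014],0],[[0,0,0],[-0.0005,0,0.0016],0],[[0,0,0],[-0.0005,0,0.0016],0]]'
python3 -m inch '[[[0,0,0],[0,0,0],0.4],[[0,0,0],[0,0,0],0.6],[[0,0,0],[0,0,0],1],[[0,0,0],[0,0,0],1],[[0,0,0],[0,0,0],1]]'
python3 -m inch '[[[0,0,0],[0,0,-0.02],1],[[0,0,0],[0,0,-0.05],1],[[0,0,0],[-0.03,0,-0.09],1],[[0,0,0],[-0.06,0,-0.13],1],[[0,0,0],[-0.06,0,-0.16],1],[[0,0,0],[-0.06,0,-0.16],1]]'
python3 - <<'E'
from h import *
s=snap("wrist")
for o in env.silhouettes("shim","wrist")[:1]:
    P,uv=cloud(s,o["mask"]); b=P[(P[:,2]>28)&(P[:,2]<40)]; b=R.from_euler("z",-EY,degrees=True).apply(b-E0); r=cv2.minAreaRect(b[:,:2].astype(np.float32)); print("block",o["conf"],r,cv2.boxPoints(r).round(1).tolist())
print(till())
s2=snap("top")
for o in env.silhouettes("bar","top")[:1]: 
    P,_=cloud(s2,o["mask"]); P=R.from_euler("z",-SY,degrees=True).apply(P-S0); print("bar",o["conf"],cv2.boxPoints(cv2.minAreaRect(P[:,:2].astype(np.float32))).round(0).tolist())
t,a=bartarget(-6,2.3,[-7,-155,0],0); print(env.state()["tcp_pos"],rel([t[0],t[1],110],a))
E
```

```text
time_s: 27.75
tcp_pos: [638.3, 107.8, -25.7]
orientation: [179.9, -0.1, 95.0]
force: [-0.2, -5.4, 0.4]
grip_width: 0.342
finger_force: 50.3
time_s: 28.38
tcp_pos: [637.9, 108.3, -26.0]
orientation: [179.9, -0.1, 95.0]
force: [0.6, 0.5, 0.2]
grip_width: 0.997
finger_force: 0.0
time_s: 29.12
tcp_pos: [645.5, 48.5, 138.4]
orientation: [179.5, -0.1, 95.0]
force: [0.1, 0.5, -0.6]
grip_width: 0.995
finger_force: 0.0
block 0.59 ((80.74327087402344, -50.22351837158203), (30.364418029785156, 80.71540832519531), 0.6092362403869629) [[65.0999984741211, -10.0], [66.0, -90.69999694824219], [96.4000015258789, -90.4000015258789], [95.5, -9.699999809265137]]
till tilt~0.0252 near z 129.9 far z 120.8 n 3598
bar 0.73 [[-40.0, -275.0], [-13.0, -278.0], [25.0, 32.0], [-2.0, 35.0]]
[641.88061692  48.37004627 132.66380525] ([0.001, -0.042, 0.139], [-0.0649, -0.1654, 0.0228])
```

```bash
python3 -m inch '[[[0,-0.01,0.035],[-0.016,-0.041,0.005],1],[[0,-0.02,0.07],[-0.032,-0.083,0.01],1],[[0,-0.03,0.105],[-0.049,-0.124,0.015],1],[[0,-0.042,0.139],[-0.065,-0.165,0.02],1],[[0,-0.042,0.139],[-0.065,-0.165,0.02],1],[[0,-0.042,0.139],[-0.065,-0.165,0.02],1]]'
python3 - <<'E'
from h import *
s=snap("wrist"); b=R.from_euler("z",-SY,degrees=True)
for o in env.silhouettes("bar","wrist")[:2]:
    P,_=cloud(s,o["mask"]); P=b.apply(P-S0); print(o["conf"],cv2.minAreaRect(P[:,:2].astype(np.float32)))
im=cv2.cvtColor(s["image"],cv2.COLOR_RGB2HSV); m=(im[:,:,0]<20)&(im[:,:,1]>90)&(im[:,:,2]>60)
P,_=cloud(s,m); P=b.apply(P-S0); P=P[(P[:,2]>45)&(P[:,1]<-80)&(abs(P[:,0])<60)]; r=cv2.minAreaRect(P[:,:2].astype(np.float32)); print("handle",len(P),r,cv2.boxPoints(r).round(1).tolist()); print(np.polyfit(P[:,1],P[:,0],1),np.polyfit(P[:,1],P[:,2],1),P.min(0),P.max(0))
print(env.state()["tcp_pos"],env.state()["orientation"])
E
```

```text
time_s: 30.12
tcp_pos: [484.8, -30.6, 113.5]
orientation: [179.8, 2.3, 87.1]
force: [0.9, 0.2, 0.1]
grip_width: 0.996
finger_force: 0.0
0.92 ((-9.845479965209961, -165.30819702148438), (342.0525207519531, 28.25144386291504), 83.80249786376953)
handle 2601 ((-13.497137069702148, -206.001708984375), (142.42404174804688, 20.724782943725586), 83.90985870361328) [[-31.399999618530273, -275.70001220703125], [-10.699999809265137, -277.8999938964844], [4.400000095367432, -136.3000030517578], [-16.200000762939453, -134.10000610351562]]
[0.10253703 7.80580396] [-4.69401443e-02  4.94810727e+01] [ -30.32740456 -276.98307114   48.74681834] [   3.72356738 -134.55334692   63.66441718]
[485.51145262 -30.2060958  113.77939437] [179.73645143   2.24520149  87.12366727]
```

Run:
```python
from h import *
t,a=bartarget(-6.1,2.5,[-8,-155.1,34],0); print(t,rel(t,a))
```

```text
[ 4.81797626e+02 -3.12070304e+01  5.41701599e-02] ([0.005, -0.004, 0.002], [0.0033, -0.0042, 0.1137])
```

```bash
python3 -m inch '[[[0.005,-0.004,0],[0.003,-0.004,0.05],1],[[0.005,-0.004,0],[0.003,-0.004,0.09],1],[[0.005,-0.004,0],[0.003,-0.004,0.11],1],[[0.005,-0.004,0],[0.003,-0.004,0.113],1],[[0.005,-0.004,0],[0.003,-0.004,0.113],1]]'
python3 -m inch '[[[0,0,0],[0,0,0],0.5],[[0,0,0],[0,0,0],0.3],[[0,0,0],[0,0,0],0],[[0,0,0],[0,0,0],0],[[0,0,0],[0,0,0],0],[[0,0,0],[0,0,0],0]]' 90
python3 - <<'E'
from h import *
b=bar_now(); print(b,till())
E
```

```text
time_s: 30.85
tcp_pos: [481.8, -31.8, 1.1]
orientation: [-180.0, 2.5, 87.1]
force: [-0.9, 0.5, 0.2]
grip_width: 0.998
finger_force: 0.0
time_s: 31.6
tcp_pos: [482.6, -32.6, 1.5]
orientation: [179.9, 2.5, 87.1]
force: [4.2, -1.4, 4.9]
grip_width: 0.237
finger_force: 89.9
{'org': [-7.4, -156.5, 35.4], 'toe': [15.3, 57.1, 25.9], 'tail': [-20.5, -280.7, 41.0], 'pitch': 2.54, 'dyaw': -6.04, 'F': [4.2, -1.4, 4.9], 'M': [-0.22, -0.77, 0.16], 't': 31.6} till tilt~0.0257 near z 129.9 far z 120.6 n 3614
```

```bash
python3 -m inch '[[[0,0.01,0],[0,0,0.0018],0],[[0,0.02,0],[0,0,0.0037],0],[[0,0.03,0],[0,0,0.0055],0],[[0,0.03,0],[0,0,0.0055],0]]'
python3 - <<'E'
from h import *
b=bar_now(); print(b)
for dy in(-3,0,2.5):
    t,a=bartarget(dy,b["pitch"],b["toe"],215); print(dy,rel(t,a))
E
```

```text
time_s: 32.15
tcp_pos: [482.8, -31.5, -3.2]
orientation: [179.9, 0.8, 87.1]
force: [1.2, 0.9, 14.6]
grip_width: 0.236
finger_force: 91.3
{'org': [-7.2, -156.5, 30.8], 'toe': [15.3, 57.3, 28.0], 'tail': [-20.3, -280.8, 32.5], 'pitch': 0.76, 'dyaw': -6.01, 'F': [1.2, 0.9, 14.6], 'M': [0.15, -0.11, 0.2], 't': 32.15}
-3 ([0.002, 0.0, -0.053], [0.0002, 0.0113, 0.0])
0 ([0.001, 0.0, -0.105], [0.001, 0.0225, 0.0])
2.5 ([0.0, 0.0, -0.149], [0.0022, 0.0319, 0.0])
```

```bash
python3 -m inch '[[[0,0,-0.018],[0,0.004,0],0],[[0,0,-0.036],[0.0001,0.0077,0],0],[[0,0,-0.053],[0.0002,0.0113,0],0],[[0,0,-0.07],[0.0004,0.015,0],0],[[0,0,-0.088],[0.0007,0.0187,0],0],[[0,0,-0.105],[0.001,0.0225,0],0],[[0,0,-0.122],[0.0014,0.0262,0],0],[[0,0,-0.134],[0.0017,0.0287,0],0]]'
python3 -m inch '[[[0,0,0],[0,0,0],0],[[0,0,0],[0,0,0],0]]'
python3 - <<'E'
from h import *
b=bar_now(); print(b,till())
for p in(3,6,9,12,16,20):
    t,a=bartarget(b["dyaw"],p,[b["toe"][0]-1,0,28],156); print(p,rel(t,a))
E
```

```text
time_s: 33.15
tcp_pos: [504.8, -31.4, -4.7]
orientation: [-179.3, 0.8, 94.7]
force: [-9.3, 1.2, 18.7]
grip_width: 0.239
finger_force: 91.8
time_s: 33.4
tcp_pos: [505.4, -31.4, -4.6]
orientation: [-179.4, 0.8, 94.8]
force: [-8.1, 1.6, 17.3]
grip_width: 0.237
finger_force: 91.7
{'org': [15.7, -157.3, 29.4], 'toe': [9.5, 57.5, 26.5], 'tail': [19.4, -282.3, 31.1], 'pitch': 0.78, 'dyaw': 1.66, 'F': [-8.1, 1.6, 17.3], 'M': [0.65, 1.53, 0.22], 't': 33.4} till tilt~0.0301 near z 131.7 far z 120.9 n 3565
3 ([-0.011, -0.039, 0.0], [0.0003, -0.0024, -0.0068])
6 ([-0.011, -0.091, 0.001], [-0.001, -0.0025, -0.0151])
9 ([-0.011, -0.143, 0.001], [-0.0018, -0.0026, -0.0234])
12 ([-0.011, -0.196, 0.001], [-0.0022, -0.0027, -0.0318])
16 ([-0.011, -0.266, 0.002], [-0.002, -0.0028, -0.043])
20 ([-0.011, -0.335, 0.002], [-0.001, -0.0029, -0.0541])
```

Clear of the lip; now let the till down softly by raising the handle.

```bash
python3 -m inch '[[[0,-0.02,0],[0,0,-0.0034],0],[[0,-0.039,0],[0,0,-0.0068],0],[[0,-0.056,0],[-0.0005,0,-0.0095],0],[[0,-0.073,0],[-0.0007,0,-0.0123],0],[[0,-0.091,0],[-0.001,0,-0.0151],0],[[0,-0.108,0],[-0.0013,0,-0.0179],0],[[0,-0.125,0],[-0.0016,0,-0.0206],0],[[0,-0.143,0],[-0.0018,0,-0.0234],0]]'
python3 - <<'E'
from h import *
b=bar_now(); print(b,till())
for p in(12,16,20,24,27):
    t,a=bartarget(b["dyaw"],p,[b["org"][0]-4,0,28.5],156); print(p,rel(t,a))
E
```

```text
time_s: 34.45
tcp_pos: [506.4, -34.6, 18.5]
orientation: [-179.5, 9.1, 94.8]
force: [-4.4, -1.4, 11.3]
grip_width: 0.239
finger_force: 90.8
{'org': [16.4, -155.7, 52.0], 'toe': [10.0, 56.5, 17.8], 'tail': [20.1, -279.1, 71.8], 'pitch': 9.13, 'dyaw': 1.72, 'F': [-4.4, -1.4, 11.3], 'M': [0.15, 1.02, 0.35], 't': 34.45} till tilt~0.0155 near z 126.1 far z 120.5 n 3600
12 ([-0.009, -0.049, 0.001], [-0.0, 0.0008, -0.009])
16 ([-0.009, -0.119, 0.002], [-0.0015, 0.0007, -0.0201])
20 ([-0.009, -0.188, 0.002], [-0.0021, 0.0006, -0.0313])
24 ([-0.009, -0.258, 0.002], [-0.002, 0.0005, -0.0425])
27 ([-0.009, -0.311, 0.002], [-0.0014, 0.0004, -0.0508])
```

```bash
python3 -m inch '[[[0,-0.03,0],[0,0,-0.0055],0],[[0,-0.06,0],[-0.0005,0,-0.0107],0],[[0,-0.09,0],[-0.001,0,-0.0155],0],[[0,-0.119,0],[-0.0015,0,-0.0201],0],[[0,-0.15,0],[-0.0018,0,-0.025],0],[[0,-0.175,0],[-0.002,0,-0.029],0],[[0,-0.175,0],[-0.002,0,-0.029],0]]'
python3 -m inch '[[[0,0,0],[-0.01,0,-0.001],0],[[0,0,0],[-0.025,0,-0.001],0],[[0,0,0],[-0.045,0,-0.002],0],[[0,0,0],[-0.065,0,-0.003],0],[[0,0,0],[-0.085,0,-0.005],0],[[0,0,0],[-0.085,0,-0.005],0]]'
python3 - <<'E'
from h import *
print(bar_now(),till())
a=R.from_euler("xyz",[180,0,63],degrees=True)
print(rel([521.7,-349.2,100],a), rel([521.7,-349.2,-31],a))
E
```

```text
time_s: 35.38
tcp_pos: [509.9, -30.4, 47.5]
orientation: [-179.8, 19.0, 94.9]
force: [0.5, 0.1, -3.6]
grip_width: 0.236
finger_force: 88.7
time_s: 36.12
tcp_pos: [515.8, -113.4, 80.7]
orientation: [-179.9, 19.1, 94.4]
force: [0.2, 0.9, -3.8]
grip_width: 0.238
finger_force: 88.7
{'org': [21.1, -229.2, 112.7], 'toe': [16.4, -26.1, 42.2], 'tail': [23.9, -347.3, 153.6], 'pitch': 19.12, 'dyaw': 1.34, 'F': [0.2, 0.9, -3.8], 'M': [0.67, 0.08, 0.02], 't': 36.125} till tilt~0.0149 near z 126.0 far z 120.7 n 3600
([0.089, 0.324, 0.546], [-0.231, -0.0129, 0.0587]) ([0.089, 0.324, 0.546], [-0.1882, -0.0126, 0.1826])
```

```bash
python3 -m inch '[[[0,0,0],[-0.02,0,-0.015],0],[[0.015,0.055,0.09],[-0.06,-0.003,-0.005],0],[[0.03,0.11,0.18],[-0.1,-0.005,0.01],0],[[0.045,0.16,0.27],[-0.14,-0.008,0.025],0],[[0.06,0.22,0.36],[-0.175,-0.01,0.04],0],[[0.075,0.27,0.45],[-0.205,-0.012,0.05],0],[[0.089,0.324,0.546],[-0.231,-0.013,0.059],0],[[0.089,0.324,0.546],[-0.231,-0.013,0.059],0]]'
python3 -m inch '[[[0,0,0],[0,0,0.04],0],[[0,0,0],[0,0,0.08],0],[[0,0,0],[0,0,0.11],0],[[0,0,0],[0,0,0.115],0]]'
python3 - <<'E'
from h import *
st=env.state(); print(st["tcp_pos"],st["orientation"],st["force"])
E
```

```text
time_s: 37.17
tcp_pos: [520.4, -352.9, 98.4]
orientation: [-179.9, 0.2, 62.8]
force: [-0.0, 0.4, -5.1]
grip_width: 0.238
finger_force: 88.8
time_s: 37.67
tcp_pos: [520.6, -344.7, -18.4]
orientation: [-179.6, -0.0, 63.3]
force: [-0.9, 0.5, -5.1]
grip_width: 0.237
finger_force: 88.7
[ 520.6218332  -344.73166818  -18.43617841] [-1.79584955e+02 -3.06113468e-02  6.33243052e+01] [-0.91326404  0.51645861 -5.13016379]
```

Bar bottom is about 15 mm up; set it down gently, open, rise.

```bash
python3 -m inch '[[[0,0,0],[0,0,0.005],0],[[0,0,0],[0,0,0.01],0],[[0,0,0],[0,0,0.013],0],[[0,0,0],[0,0,0.015],0],[[0,0,0],[0,0,0.015],0]]'
python3 -m inch '[[[0,0,0],[0,0,0],0.4],[[0,0,0],[0,0,0],0.7],[[0,0,0],[0,0,0],1],[[0,0,0],[0,0,0],1],[[0,0,0],[0,0,0],1]]'
python3 -m inch '[[[0,0,0],[0,0,-0.03],1],[[0,0,0],[0,0,-0.08],1],[[0,0,0],[0,0,-0.14],1],[[0,0,0],[0,0,-0.2],1],[[0,0,0],[0,0,-0.25],1],[[0,0,0],[0,0,-0.25],1],[[0,0,0],[0,0,-0.25],1]]'
python3 - <<'E'
from h import *
print(till())
b=R.from_euler("z",-EY,degrees=True)
for n in("wrist","top","side"):
  s=snap(n)
  for q in("shim","bar"):
    for o in env.silhouettes(q,n)[:2]:
      P,_=cloud(s,o["mask"]); 
      if q=="shim":
        P=P[(P[:,2]>27)&(P[:,2]<42)]
        if len(P)<30: continue
        P=b.apply(P-E0)
      print(n,q,round(o["conf"],2),cv2.minAreaRect(P[:,:2].astype(np.float32)),np.percentile(P[:,2],[5,95]))
cv2.imwrite("pics/end.png",cv2.resize(s["image"][100:300,100:400,::-1],(800,533)))
E
```

```text
time_s: 38.3
tcp_pos: [522.6, -347.8, -30.5]
orientation: [-180.0, 0.0, 63.2]
force: [-0.3, 0.0, -4.5]
grip_width: 0.235
finger_force: 88.7
time_s: 38.92
tcp_pos: [522.7, -347.8, -30.5]
orientation: [-180.0, 0.0, 63.2]
force: [-0.7, -0.5, 0.1]
grip_width: 1.001
finger_force: 0.0
time_s: 39.8
tcp_pos: [522.3, -347.4, 218.7]
orientation: [-179.9, 0.0, 63.2]
force: [0.1, -0.2, -0.7]
grip_width: 1.0
finger_force: 0.0
till tilt~0.0165 near z 126.1 far z 120.2 n 3605
wrist shim 0.77 ((174.67344665527344, -480.15081787109375), (80.83049011230469, 30.474695205688477), 23.962697982788086) [30.30878375 33.95893849]
wrist bar 0.62 ((543.5962524414062, -306.982421875), (335.0815124511719, 27.163663864135742), 63.24186325073242) [ 3.12969897 23.89566655]
top shim 0.74 ((79.91863250732422, -48.296077728271484), (31.71609115600586, 80.0930404663086), 1.2485713958740234) [28.18788799 40.58104411]
top bar 0.61 ((561.2234497070312, -260.5836181640625), (241.47872924804688, 60.87342834472656), 54.225303649902344) [-2.55848911 25.77599064]
side shim 0.98 ((176.7754669189453, -478.97186279296875), (80.19109344482422, 34.13060760498047), 24.397260665893555) [29.57634962 38.91607191]
side shim 0.83 ((83.27706909179688, -49.311214447021484), (85.9780044555664, 33.89143371582031), 88.23543548583984) [29.69956663 38.5665126 ]
side bar 0.79 ((544.4071044921875, -304.137451171875), (339.1215515136719, 37.629119873046875), 62.98679733276367) [ 2.27297741 26.98577422]
side bar 0.25 ((630.73974609375, -510.14739990234375), (91.95928192138672, 71.1583251953125), 86.62869262695312) [ 3.17076491 60.89321983]
```

View pics/end.png

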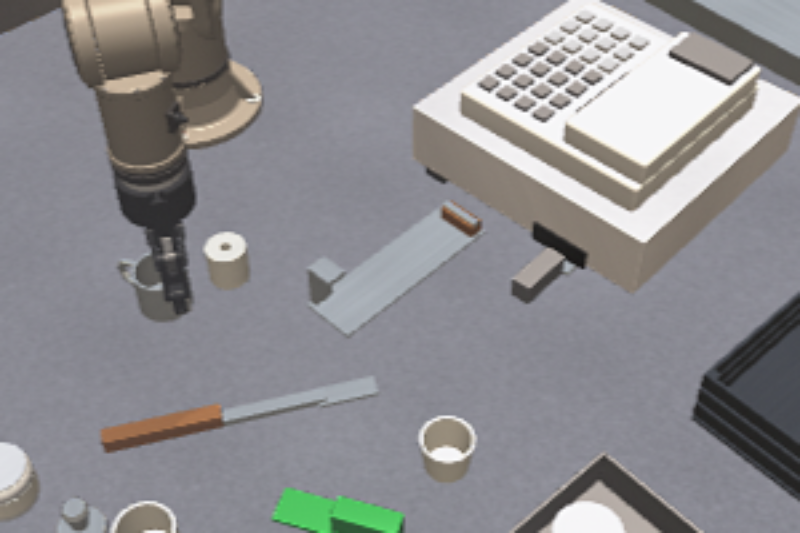

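The final view shows the shim under the bumper at (540,270), the till resting on it (about 0.016), and the bar lying clear at (240,415). The arm is free and the bystanders are in place.

```bash
python3 -c "
from plant import env
print(env.hand_in())"
```

```text
the job is handed in; nothing more can be done
None
```

I handed the job in at about 40 s: the till measured about 0.016 rad resting on the shim, the bar is lying flat well clear of it, and nothing else looked moved; the hand-in returned no verdict.

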